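# Lock the filter station: pin home, spring clip on

### The arm

A 6-joint arm with a two-finger parallel gripper is mounted at the origin on the work surface. World frame = base frame: x ahead of the robot, y to its left, z up, the work surface at z = 0. Lengths are in m, angles in rad, forces in N, time in s.
With the tool pointing down it reaches from about 0.25 to 0.725 m from the base axis. Payload 4 kg.
Tool frame: the origin (TCP) lies between the finger pads; the fingertips stand 11 mm ahead of it and the grasp point (between the pads) lies 8 mm behind it (tcp_to_tips is the z of the fingertips in the tool frame, in m); z points along the fingers, y is the direction in which the jaws open and shut (so a half turn about z gives the same grasp; the last joint's range is limited). The gripper opens to 85 mm and grips with 20 to 120 N. Pads are 22 mm wide; open, the fingers measure 114 mm over their backs; the gripper's body (76 mm by 85 mm) begins 54 mm behind the grasp point. The pads swing forward as they close: fully open they stand 13 mm farther back than shut.
Start: joints at [-1.259, 0.241, 0.005, 1.335, 0, 1.571], TCP at [0.153, -0.476, 0.242] pointing down, gripper open.
Joint ranges: [-2.72, 2.72], [-1.05, 1.87], [-1.09, 1.28], [-1.99, 2.15], [-1.42, 1.44], [-3.14, 3.14]. Speed limits (rad/s): [2.79, 2.79, 3.14, 3.14, 3.14, 3.14].

### API

Orientations are given as a unit quaternion [x, y, z, w].
In Python, from workcell import * gives the robot as it stands.
- The arm moves only by the tool move_arm, never from a script. Its argument "moves" is a list that holds one entry, the list of rows, each a list of 7 numbers: the shift along the world's x, y, z in units of 500 mm (1.0 is 500 mm), then the turn, a rotation vector about the world's x, y, z in units of 30 degrees (1.0 is 30 degrees), then the closure, from -1 (fully open) to 1 (shut), so that 0 is half open. A call has 1 to 8 rows; each row shifts and turns the pose as measured when the row begins; what a row does not reach is not made up. A row lasts 1/12 s, in which the tool goes at most 41.7 mm and 7.16 degrees, less where a joint would pass 70% of its speed; a pose out of reach is approached as far as the arm can. A call with a number of a shift or a turn outside -1 to 1 is refused whole. A call with a gripper value outside its range is refused whole. The fingers move at their own pace and stop on an object; the grip force is fixed at half the most. Time passes only in rows, so rows that do not move let the fingers close. It gives the time, the measured TCP pose, the force and the opening at its end, in the units of the state.
- get_obs(): the state, without advancing time (a new reading comes with each control period).
- camera(name): name is "scene" or "top" or "wrist"; returns a dict with "pixels" (384x512x3 uint8, red, green, blue), "range_z" (384x512 float32, m along the optical axis (not along the pixel's ray), 0 where there is no reading), "fx", "fy", "cx", "cy" (pixels), "distortion" ([k1, k2, p1, p2, k3] as OpenCV has them; the pictures are not rectified), "extrinsics" (4x4, takes a point from camera to world coordinates). Camera axes: x right, y down, z forward; pixel columns grow to the right and rows downward; lengths in m; the calibration is good to about 2 mm. A picture is of the moment at which its call begins.
- job_done(): hands the job in, once; it reports no verdict.
The state is a dict: "clock": time; "joint_pos": joint angles; "joint_vel": joint speeds; "tau": joint torques, N m; "eef_pos": TCP position; "tool_rot": TCP orientation; "ft_force": force on the tool from outside, world axes, zero at the start; "ft_torque": the same for the moment, N m; "grip_width": finger opening in m.
Only numpy, scipy, OpenCV 4.12 (cv2) and the standard library are available. Lean on these libraries where they do the work, as an engineer would, in place of code of your own. Each camera call takes 0.05 s, during which the arm holds its last target.

### The job

On the filter station, push the red-headed lock pin fully home through the yoke, then take the clip with the orange tab from the rack and push it straight down onto the groove that comes out behind the yoke until it snaps fully home, and let go. The yoke sinks under the push by an unknown amount before it bottoms, so push on gently until you feel the snap, but never force the clip; leave the small blue clip and everything else on the bench where it is.

Things in the scene. Friction and masses are not known exactly. Their poses are not given: they have to be found in the camera images.
- station: The filter station, fixed in each run (place and yaw vary): steel base plate 160 x 120 x 12 mm, a grey canister on it (80 mm across, top 74 mm up), two upright guide posts (20 mm across at their tops 186 mm up; 56 mm to its +x and -x) that carry a yoke. Origin: centre of the base's underside, on the bench; z up; the lock pin runs along y, through the middle of the yoke.
- yoke_top (a point): Centre of the top of the yoke, an aluminium bar 136 mm (station's x) x 44 mm (y) x 32 mm high; its top is 16 mm above the pin's axis. It holds its height by friction, slides down the posts under about 3 N, and bottoms hard on black packing sleeves on the posts, 11 to 37 mm below its start (sleeve height varies, is not measured). Axes as the station's.
- lock_pin (a joint): How far the lock pin is pushed in, m: 0 = out, 0.016 = fully home (red head against the yoke's -y face). It slides along the station's +y with about 4 N of friction and stays where it is left.
- pin_head (a point): Centre of the outer (-y) face of the lock pin's red head, a disc 32 mm across and 10 mm thick at the -y end of the pin, on the pin's axis, 111 to 145 mm above the bench. Push it along the station's +y. Axes as the station's.
- groove (a point): Centre of the pin's groove, on the pin's axis; moves with pin and yoke; axes as the station's (y along the pin). The groove is 10 mm long; its brass neck is 20 mm across. With the pin home it lies just outside the yoke's +y face (centre 5 mm from that face, 27 mm in +y from the station's centre); with the pin out it is hidden in the yoke.
- pin_tip (a point): Centre of the pin's far (+y) end face, 13.5 mm in +y from the groove's centre. The end of the pin is a steel collar 26 mm across, 8.5 mm long, with bevelled edges; it keeps the clip from sliding off.
- clip_eye (a point): Centre of the clip's eye; fully home it lies on the groove's centre (within about 1 mm). The clip is a steel U, open downwards: 6 mm thick (its y), 34 mm wide (its x); two sprung jaws end 17 mm below the eye; the crown spans 10 to 16 mm above the eye and carries the orange tab. The same either way round (half turn about z). It starts standing in the rack, eye 25 mm above the bench.
- clip_nose (a point): Midpoint between the round noses of the clip's two jaws, 8 mm below the eye. Let down over the groove, the noses meet the neck with the eye about 16 mm above the pin's axis. Pushed on, they first drive the yoke down to its bottom; then they spread, pass the neck's widest place with the eye 8 mm up (about 8 to 12 N), and snap together below it: the push drops suddenly.
- clip_grip (a point): Middle of the clip's orange tab, where to grip it: 38 mm straight above the eye. The tab is 20 mm (clip's x) x 10 mm (clip's y) x 36 mm high (18 mm below to 18 mm above this point). Axes as the clip's: grip it across y, so that in use the fingers close along the pin's axis. Grip firmly (20 N or more), or it slips. Weighs 45 to 70 g.
- clip: The same clip, its body frame (origin at the eye, axes as at point clip_eye).
- clip_rack: Grey plastic rack, 62 mm (x) x 150 mm (y) x 28 mm high, fixed in each run; origin at the centre of its underside. Two slots along x at y = -42 and +42 mm, 9 mm wide, 42 mm long, floor 8 mm up. The orange-tabbed clip stands in one, the small clip in the other (which is which varies), each with its x along the slot.
- small_clip: A smaller clip with a blue tab (14 x 10 x 24 mm), for another machine; leave it in the rack. Origin 17 mm above its feet.
- spent_cartridge: Dark filter cartridge, 64 mm across, 230 mm long, lying on a rubber saddle; leave alone. Origin under its middle.
- amber_jar: Amber jar with a white cap, 60 mm across, 90 mm high; leave alone. Origin at the centre of its foot.
- sample_jar: Clear jar with a blue cap, 52 mm across, 75 mm high; leave alone. Origin at the centre of its foot.
- beaker: Clear plastic beaker, 70 mm across, 90 mm high; leave alone. Origin at the centre of its foot.
- wrench: Steel wrench lying on the bench; leave alone. Origin under its middle.
- gasket: Green rubber ring, 60 mm across, 8 mm thick, lying on the bench; leave alone. Origin at the centre of its underside.
- brass_fitting: Brass fitting, 36 mm across, 40 mm high, standing in the steel tray; leave alone. Origin at the centre of its foot.
- clip_crown: The crown of the orange-tabbed clip: the steel bar 34 x 6 x 6 mm under the tab that bridges the two jaws; origin at its centre, 13 mm above the eye. Fully home, its underside rests on top of the groove's neck.

How it is judged:
By the outcome, as a careful person would: the job done as asked, in the order asked, and still so for the second after the job is handed in, with the robot touching nothing.
It also fails if it takes over 72 s, if anything falls off the work surface, if the arm or the gripper's body presses on something with over 40 N, if the wrist force passes 120 N, or if a joint passes its speed limit or range.

## Working session

There is one attempt and no reset: what is moved stays moved. The work goes in short steps, Python scripts to look and compute and a tool call to move; the robot and the scene stay as the last step left them, time stands still between calls to the robot, and variables do not carry over. Pictures are saved under pics/ and viewed, and the job is handed in when it is done.

Besides the shell and the picture viewer there is one more tool, called after "Call:" by a JSON object that holds its "method" and its "body", one argument or row to a line. move_arm: Moves the arm, as the interface text tells. Shifts and turns lie within -1 to 1; 1 stands for 500 mm of shift or 30 degrees of turn. Its arguments: {"type":"object","properties":{"moves":{"type":"array","items":{"type":"array","items":{"type":"array","items":{"type":"number"}}}}},"required":["moves"]}

```bash
ls; mkdir -p pics
cat > h.py <<'E'
from workcell import *
import numpy as np, cv2
def snap(n,f):
    c=camera(n); np.savez('/tmp/%s.npz'%f,**{k:np.array(v) for k,v in c.items()})
    cv2.imwrite('pics/%s.png'%f,c['pixels'][:,:,::-1]); return c
def load(f):
    return dict(np.load('/tmp/%s.npz'%f))
def pts(c):
    h,w=c['range_z'].shape
    u,v=np.meshgrid(np.arange(w),np.arange(h))
    K=np.array([[c['fx'],0,c['cx']],[0,c['fy'],c['cy']],[0,0,1]],float)
    n=cv2.undistortPoints(np.stack([u,v],-1).reshape(-1,1,2).astype(np.float64),K,np.array(c['distortion'],float)).reshape(h,w,2)
    z=c['range_z'].astype(float)
    P=np.dstack([n*z[...,None],z]); E=np.array(c['extrinsics'])
    W=P@E[:3,:3].T+E[:3,3]; W[z==0]=np.nan
    return W
E
python3 - <<'E'
from h import *
snap('scene','s0');snap('top','t0')
o=get_obs();print({k:np.round(v,3) for k,v in o.items()})
E
```

```text
pics
{'clock': np.float64(0.1), 'joint_pos': array([-1.259,  0.241,  0.004,  1.335, -0.   ,  1.571]), 'joint_vel': array([ 0.001, -0.002,  0.001,  0.   , -0.001, -0.001]), 'tau': array([-0.0000e+00, -3.7314e+01,  2.5301e+01,  1.1000e-02,  0.0000e+00,
       -0.0000e+00]), 'eef_pos': array([ 0.153, -0.475,  0.242]), 'tool_rot': array([ 0.988,  0.155, -0.   , -0.001]), 'ft_force': array([-0.17 ,  0.179, -0.454]), 'ft_torque': array([-0.038, -0.035,  0.038]), 'grip_width': np.float64(0.085)}
```

View pics/s0.png

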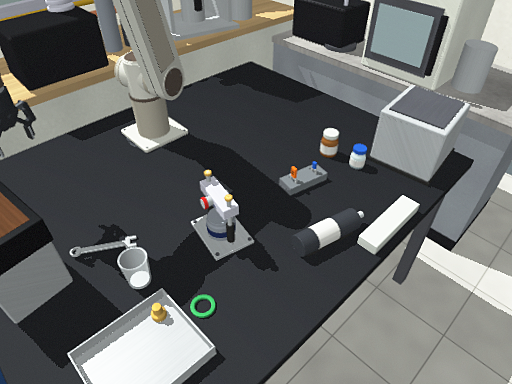

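View pics/t0.png

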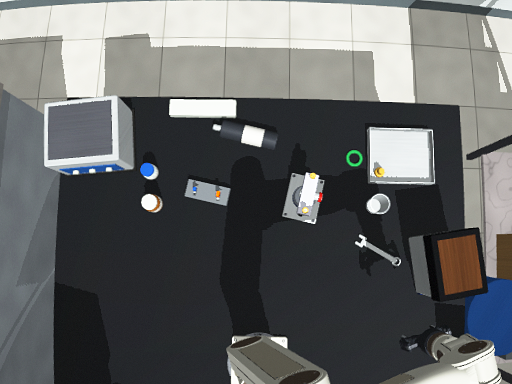

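The scene view shows the red head at (207,202), the orange tab at (294,173) and the blue tab at (314,165). In the top view they are at (320,197), (217,194) and (195,188). Next I'll measure them.

```bash
python3 - <<'E'
from h import *
for f in ['s0','t0']:
    c=load(f); W=pts(c); hsv=cv2.cvtColor(c['pixels'],cv2.COLOR_RGB2HSV).astype(int); H,S,V=hsv[...,0],hsv[...,1],hsv[...,2]
    print(f,'cam',np.round(c['extrinsics'][:3,3],3),c['fx'])
    ws=(W[...,2]>-.02)&(W[...,2]<0.3)&(W[...,0]>0.1)&(W[...,0]<.9)&(abs(W[...,1])<.6)
    for n,m in dict(red=((H<5)|(H>174))&(S>170)&(V>90),orange=(H>=6)&(H<14)&(S>180)&(V>120),yellow=(H>=15)&(H<26)&(S>120)&(V>100),blue=(H>100)&(H<120)&(S>150)&(V>80)).items():
        k,l,st,ce=cv2.connectedComponentsWithStats((m&ws).astype(np.uint8))
        for i in range(1,k):
            if st[i,4]>=4:
                p=W[l==i]; print(n,st[i].tolist(),'med',np.round(np.median(p,0),3),'min',np.round(p.min(0),3),'max',np.round(p.max(0),3))
E
python3 - <<'E'
import sys; sys.path.insert(0,'.')
import os; os.chdir('.')
from h import *
c=load('t0'); a=c['pixels'][150:245,160:350,::-1]; cv2.imwrite('pics/t0z.png',cv2.resize(a,None,fx=4,fy=4,interpolation=cv2.INTER_CUBIC))
c=load('s0'); a=c['pixels'][140:270,170:340,::-1]; cv2.imwrite('pics/s0z.png',cv2.resize(a,None,fx=4,fy=4,interpolation=cv2.INTER_CUBIC))
E
```

```text
s0 cam [ 1.152 -0.567  0.794] 370.16412475243965
red [200, 196, 9, 13, 43] med [ 0.583 -0.189  0.15 ] min [ 0.427 -0.193  0.001] max [ 0.591 -0.09   0.156]
orange [291, 166, 6, 12, 45] med [0.589 0.148 0.059] min [ 0.519  0.143 -0.   ] max [0.598 0.22  0.079]
yellow [322, 139, 5, 5, 10] med [0.545 0.355 0.062] min [0.539 0.352 0.051] max [0.555 0.357 0.073]
yellow [328, 140, 10, 6, 24] med [0.574 0.364 0.062] min [0.561 0.356 0.053] max [0.582 0.392 0.07 ]
yellow [325, 143, 3, 3, 4] med [0.561 0.353 0.055] min [0.556 0.351 0.052] max [0.563 0.355 0.06 ]
yellow [292, 166, 4, 4, 9] med [0.588 0.149 0.077] min [0.581 0.144 0.075] max [0.595 0.154 0.081]
yellow [204, 169, 8, 7, 27] med [ 0.533 -0.137  0.184] min [ 0.338 -0.144 -0.003] max [ 0.539 -0.017  0.187]
yellow [225, 194, 8, 8, 32] med [ 0.643 -0.16   0.185] min [ 0.486 -0.167  0.001] max [ 0.649 -0.021  0.187]
yellow [151, 303, 16, 19, 195] med [ 0.691 -0.422  0.021] min [ 0.644 -0.437  0.001] max [ 0.7   -0.403  0.045]
blue [353, 143, 14, 12, 133] med [0.669 0.389 0.073] min [ 0.589  0.374 -0.005] max [0.688 0.53  0.08 ]
blue [3
[... 165 characters left out ...]
 med [ 0.571 -0.186  0.153] min [ 0.558 -0.216 -0.001] max [ 0.601 -0.181  0.159]
yellow [374, 167, 8, 10, 47] med [ 0.677 -0.412  0.023] min [ 0.664 -0.426  0.009] max [ 0.696 -0.403  0.052]
yellow [216, 191, 4, 5, 11] med [0.586 0.148 0.078] min [0.578 0.146 0.066] max [0.594 0.154 0.082]
yellow [302, 207, 4, 6, 7] med [ 0.529 -0.129  0.188] min [ 0.52  -0.134  0.183] max [ 0.535 -0.125  0.192]
blue [140, 162, 14, 14, 150] med [0.664 0.398 0.075] min [ 0.642  0.374 -0.008] max [0.701 0.442 0.083]
blue [83, 164, 40, 8, 138] med [0.663 0.545 0.108] min [0.655 0.489 0.022] max [0.67  0.6   0.147]
blue [193, 187, 3, 4, 11] med [0.599 0.231 0.065] min [0.596 0.227 0.058] max [0.607 0.235 0.073]
```

View pics/t0z.png

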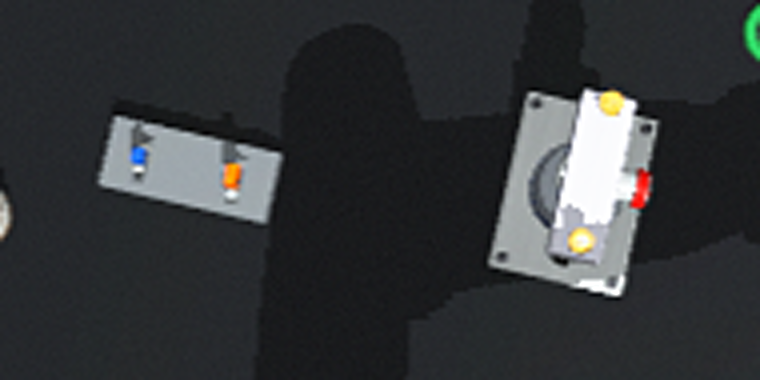

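View pics/s0z.png

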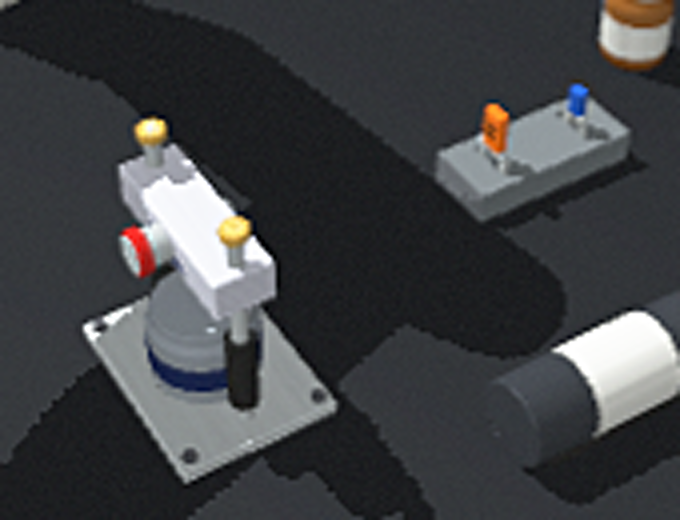

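The head's disc is white-faced with a red rim and faces station -y, which is roughly world -y. The orange clip is at the rack's nearer end. I'll fit the station and rack poses next.

Run:
```python
from h import *
for f in ['s0','t0']:
    c=load(f); W=pts(c); 
    X,Y,Z=W[...,0],W[...,1],W[...,2]
    box=lambda x0,x1,y0,y1,z0,z1:(X>x0)&(X<x1)&(Y>y0)&(Y<y1)&(Z>z0)&(Z<z1)
    m=box(.45,.72,-.27,-.03,.09,.2)
    h,e=np.histogram(Z[m],bins=np.arange(.09,.2,.004)); print(f,[(round(a,3),int(b)) for a,b in zip(e,h)])
    for n,m in dict(base=box(.45,.75,-.28,-.02,.006,.018),rack=box(.48,.7,.08,.3,.022,.034)).items():
        p=W[m][:,:2].astype(np.float32); r=cv2.minAreaRect(p); print(n,m.sum(),np.round(r[0],4),np.round(r[1],4),r[2],np.median(Z[m]))
    hp=Z[m]
for f in ['s0','t0']:
    c=load(f); W=pts(c); X,Y,Z=W[...,0],W[...,1],W[...,2]
    for lo,hi in [(.145,.175),(.178,.2)]:
        m=(X>.45)&(X<.72)&(Y>-.27)&(Y<-.08)&(Z>lo)&(Z<hi)
        r=cv2.minAreaRect(W[m][:,:2].astype(np.float32)); print(f,lo,m.sum(),np.round(r[0],4),np.round(r[1],4),r[2],np.median(Z[m]))
```

```text
s0 [(np.float64(0.09), 6), (np.float64(0.094), 6), (np.float64(0.098), 5), (np.float64(0.102), 4), (np.float64(0.106), 3), (np.float64(0.11), 6), (np.float64(0.114), 3), (np.float64(0.118), 0), (np.float64(0.122), 7), (np.float64(0.126), 31), (np.float64(0.13), 41), (np.float64(0.134), 45), (np.float64(0.138), 55), (np.float64(0.142), 46), (np.float64(0.146), 72), (np.float64(0.15), 142), (np.float64(0.154), 455), (np.float64(0.158), 23), (np.float64(0.162), 8), (np.float64(0.166), 14), (np.float64(0.17), 10), (np.float64(0.174), 2), (np.float64(0.178), 17), (np.float64(0.182), 62), (np.float64(0.186), 16), (np.float64(0.19), 0), (np.float64(0.194), 0)]
base 1029 [ 0.5836 -0.1466] [0.12   0.1631] 78.00323486328125 0.011377287759243515
rack 532 [0.5975 0.1931] [0.1556 0.0658] 78.16122436523438 0.027761165424670498
t0 [(np.float64(0.09), 0), (np.float64(0.094), 0), (np.float64(0.098), 0), (np.float64(0.102), 0), (np.float64(0.106), 0), (np.float64(0.11), 0), (np.float64(0.114), 0), (np.float64(0.118), 0), (np.float64(0.122), 1), (np.float64(0.126), 2), (np.float64(0.13), 5), (np.float6
[... 178 characters left out ...]
.162), 8), (np.float64(0.166), 0), (np.float64(0.17), 0), (np.float64(0.174), 0), (np.float64(0.178), 5), (np.float64(0.182), 22), (np.float64(0.186), 28), (np.float64(0.19), 7), (np.float64(0.194), 0)]
base 969 [ 0.6014 -0.1498] [0.2585 0.2964] 89.78895568847656 0.010832567222179401
rack 615 [0.5944 0.1914] [0.1486 0.0627] 78.10281372070312 0.028077273826506488
s0 0.145 739 [ 0.5818 -0.1568] [0.073  0.1367] 77.01255798339844 0.15498901694485867
s0 0.178 95 [ 0.5835 -0.1465] [0.0185 0.1327] 78.06465148925781 0.1846406235935738
t0 0.145 596 [ 0.5794 -0.1563] [0.0727 0.1373] 76.53983306884766 0.15606513522082321
t0 0.178 62 [ 0.5816 -0.1458] [0.0175 0.1279] 77.5262680053711 0.18646015568589702
```

Call:
{"method": "move_arm", "body": {
  "moves": [
    [[0.05, 0.03, 0, 0, 0, -0.12, 1], [0.06, 0.035, 0, 0, 0, -0.12, 1], [0.06, 0.035, 0, 0, 0, -0.12, 1], [0.06, 0.035, 0, 0, 0, -0.12, 1], [0.06, 0.035, 0, 0, 0, -0.12, 1], [0.06, 0.035, 0, 0, 0, -0.12, 1], [0.06, 0.035, 0, 0, 0, -0.12, 1], [0.06, 0.035, 0, 0, 0, -0.12, 1]]
  ]
}}

```text
clock: 0.77
eef_pos: [0.3892, -0.3332, 0.2374]
tool_rot: [0.993, -0.115, -0.003, -0.004]
ft_force: [0.2, -0.3, 0.4]
grip_width: -0.0002
```

```bash
cat > st.py <<'E'
from h import *
from scipy.spatial.transform import Rotation as R
o=get_obs(); p=o['eef_pos']; m=R.from_quat(o['tool_rot']).as_matrix()
C=np.array([.583,-.146]); a=np.radians(-12); ex=np.array([np.cos(a),np.sin(a)]); ey=np.array([-np.sin(a),np.cos(a)])
f=o['ft_force']
print('t',round(float(o['clock']),2),'p',np.round(p,4),'station xy',np.round([(p[:2]-C)@ex,(p[:2]-C)@ey],4),'toolx deg',np.round(np.degrees(np.arctan2(m[1,0],m[0,0])),2),'z',np.round(m[:,2],3),'j',np.round(o['joint_pos'],2),'F',np.round(f,1),'Fy_st',round(float(f[:2]@ey),2),'grip',round(float(o['grip_width']),4))
E
python3 st.py
```

```text
t 0.77 p [ 0.3892 -0.3332  0.2374] station xy [-0.1506 -0.2234] toolx deg -13.24 z [-0.005  0.008 -1.   ] j [-0.71  0.27  0.04  1.34  0.    2.66] F [ 0.2 -0.3  0.4] Fy_st -0.26 grip -0.0002
```

Call:
{"method": "move_arm", "body": {
  "moves": [
    [[0.07, 0.04, 0, 0, 0, 0.02, 1], [0.07, 0.04, 0, 0, 0, 0.02, 1], [0.07, 0.04, 0, 0, 0, 0, 1], [0.07, 0.04, 0, 0, 0, 0, 1], [0.05, 0.03, 0, 0, 0, 0, 1], [0, 0, 0, 0, 0, 0, 1]]
  ]
}}

```text
clock: 1.27
eef_pos: [0.564, -0.2272, 0.2332]
tool_rot: [0.995, -0.102, -0.005, -0.005]
ft_force: [-0.5, -0.4, 0.7]
grip_width: 0.0002
```

```bash
python3 st.py; python3 -c "
from h import *
snap('wrist','w1');snap('scene','s1')"
```

```text
t 1.27 p [ 0.564  -0.2272  0.2332] station xy [-0.0017 -0.0834] toolx deg -11.76 z [-0.009  0.012 -1.   ] j [-0.39  0.47  0.32  1.43  0.01  2.96] F [-0.5 -0.4  0.7] Fy_st -0.48 grip 0.0002
```

View pics/w1.png

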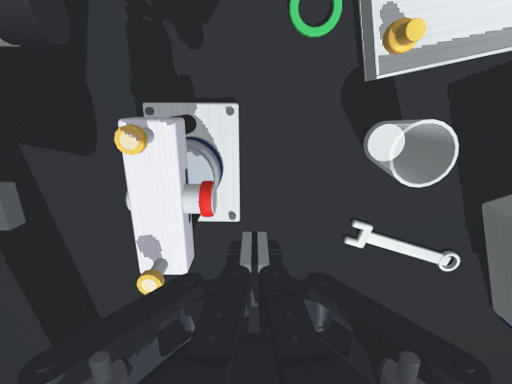

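The wrist view shows the yoke spanning (120-192, 118-280), the red head at (207,199) and the fingertips at (255,235). I'll cross-check the station with this depth image.

Run:
```python
from h import *
c=load('w1'); W=pts(c); X,Y,Z=W[...,0],W[...,1],W[...,2]
hsv=cv2.cvtColor(c['pixels'],cv2.COLOR_RGB2HSV).astype(int)
v,u=np.mgrid[:384,:512]
roi=(v<300)&(u<235)
def rect(n,m):
    r=cv2.minAreaRect(W[m][:,:2].astype(np.float32)); print(n,m.sum(),np.round(r[0],4),np.round(r[1],4),round(r[2],2),np.round(np.median(Z[m]),4))
rect('yoketop',roi&(abs(Z-.1555)<.004)&(u<190)&(hsv[...,1]<80))
y=roi&(hsv[...,0]>14)&(hsv[...,0]<28)&(hsv[...,1]>120)&(Z>.18)
k,l,st,ce=cv2.connectedComponentsWithStats(y.astype(np.uint8))
for i in range(1,k):
    if st[i,4]>20: rect('post',(l==i)&(Z>.182))
rect('base',roi&(abs(Z-.012)<.003))
red=roi&((hsv[...,0]<6)|(hsv[...,0]>172))&(hsv[...,1]>150)
p=W[red]; print('red',len(p),np.nanmin(p,0),np.nanmax(p,0),np.nanmedian(p,0))
C=np.array([.583,-.146]); a=np.radians(-12); ex=np.array([np.cos(a),np.sin(a)]); ey=np.array([-np.sin(a),np.cos(a)])
q=p[p[:,2]>.12]; s=(q[:,:2]-C)@np.stack([ex,ey],1); print(np.percentile(s,[2,50,98],axis=0),np.percentile(q[:,2],[2,98]))
```

```text
yoketop 7403 [ 0.5813 -0.1487] [0.0528 0.1346] 76.67 0.1554
post 444 [ 0.6358 -0.1589] [0.0181 0.0195] 5.95 0.1853
post 258 [ 0.5499 -0.1629] [0.018  0.0931] 38.83 0.1851
base 3779 [ 0.6549 -0.0542] [0.3243 0.2732] 79.51 0.0116
red 383 [ 0.55978157 -0.1947939   0.14001908] [ 0.58827717 -0.18133362  0.15655934] [ 0.57752367 -0.18829234  0.1531802 ]
[[-0.01276959 -0.04696233]
 [ 0.00323618 -0.04279187]
 [ 0.01353096 -0.03805622]] [0.14135546 0.15593176]
```

Call:
{"method": "move_arm", "body": {
  "moves": [
    [[0, -0.005, -0.06, 0, 0, 0, 1], [0, 0, -0.06, 0, 0, 0, 1], [0, 0, -0.055, 0, 0, 0, 1], [0, 0, 0, 0, 0, 0, 1]]
  ]
}}

```text
clock: 1.7
eef_pos: [0.5567, -0.2357, 0.1454]
tool_rot: [0.994, -0.106, -0.005, -0.003]
ft_force: [-1.8, 0.7, -1.2]
grip_width: 0.0001
```

```bash
python3 st.py; python3 -c "
from h import *
snap('wrist','w2')
c=snap('scene','s2'); a=c['pixels'][130:270,150:290,::-1]; cv2.imwrite('pics/s2z.png',cv2.resize(a,None,fx=4,fy=4,interpolation=cv2.INTER_CUBIC))"
```

```text
t 1.7 p [ 0.5567 -0.2357  0.1454] station xy [-0.0071 -0.0932] toolx deg -12.2 z [-0.01   0.007 -1.   ] j [-0.4   0.51  0.15  1.22  0.    2.95] F [-1.8  0.7 -1.2] Fy_st 0.31 grip 0.0001
```

View pics/s2z.png

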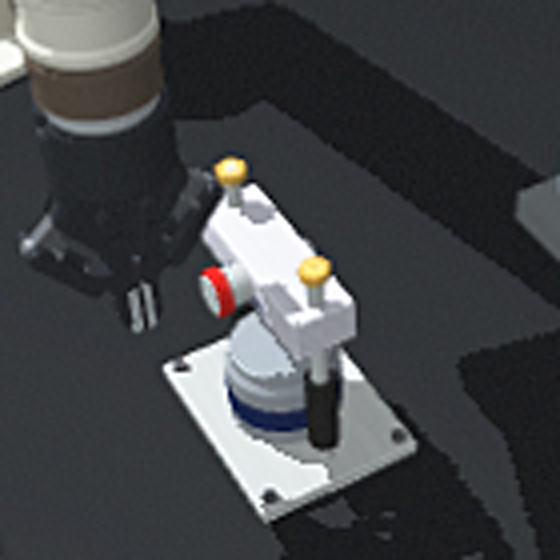

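View pics/w2.png

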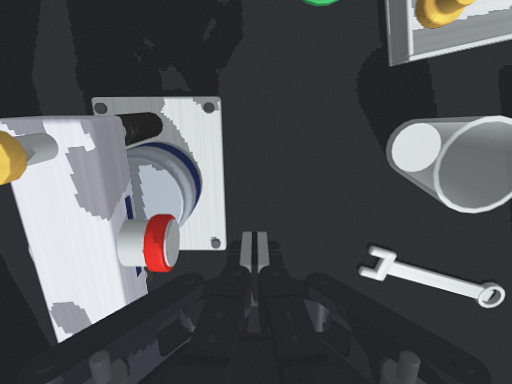

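Call:
{"method": "move_arm", "body": {
  "moves": [
    [[0.011, 0.018, 0, 0, 0, 0, 1], [0.011, 0.018, 0, 0, 0, 0, 1], [0.002, 0.006, 0, 0, 0, 0, 1], [0.001, 0.006, 0, 0, 0, 0, 1], [0.001, 0.006, 0, 0, 0, 0, 1]]
  ]
}}

```text
clock: 2.22
eef_pos: [0.5773, -0.2109, 0.1606]
tool_rot: [0.994, -0.108, 0.006, -0.0]
ft_force: [-0.1, -0.5, 0.6]
grip_width: 0.0002
```

```bash
python3 st.py
```

```text
t 2.22 p [ 0.5773 -0.2109  0.1606] station xy [ 0.0079 -0.0647] toolx deg -12.41 z [ 0.012 -0.001 -1.   ] j [-0.35  0.5   0.17  1.23  0.    3.01] F [-0.1 -0.5  0.6] Fy_st -0.55 grip 0.0002
```

Call:
{"method": "move_arm", "body": {
  "moves": [
    [[0, 0, 0, 0, 0, 0, 1], [0, 0, 0, 0, 0, 0, 1]]
  ]
}}

```text
clock: 2.38
eef_pos: [0.5784, -0.2097, 0.1623]
tool_rot: [0.994, -0.107, 0.007, 0.0]
ft_force: [0.1, -0.1, 0.5]
grip_width: -0.0001
```

```bash
python3 st.py
```

```text
t 2.38 p [ 0.5784 -0.2097  0.1623] station xy [ 0.0087 -0.0633] toolx deg -12.29 z [ 0.014 -0.002 -1.   ] j [-0.35  0.5   0.17  1.23  0.    3.01] F [ 0.1 -0.1  0.5] Fy_st -0.11 grip -0.0001
```

Call:
{"method": "move_arm", "body": {
  "moves": [
    [[-0.022, -0.016, 0, 0, 0, 0, 1], [0, 0, 0, 0, 0, 0, 1], [0, 0, -0.016, 0, 0, 0, 1], [0, 0, -0.01, 0, 0, 0, 1], [0, 0, 0, 0, 0, 0, 1], [0, 0, 0, 0, 0, 0, 1]]
  ]
}}

```text
clock: 2.88
eef_pos: [0.5655, -0.2191, 0.1477]
tool_rot: [0.994, -0.108, 0.007, 0.0]
ft_force: [-0.6, -0.1, 0.1]
grip_width: -0.0001
```

```bash
python3 st.py
```

```text
t 2.88 p [ 0.5655 -0.2191  0.1477] station xy [-0.002  -0.0751] toolx deg -12.36 z [ 0.014 -0.002 -1.   ] j [-0.37  0.49  0.12  1.19  0.    2.99] F [-0.6 -0.1  0.1] Fy_st -0.18 grip -0.0001
```

Call:
{"method": "move_arm", "body": {
  "moves": [
    [[0.003, 0.008, -0.006, 0, 0, 0, 1], [0.0015, 0.006, 0, 0, 0, 0, 1], [0.0015, 0.006, 0, 0, 0, 0, 1], [0.0015, 0.006, 0, 0, 0, 0, 1]]
  ]
}}

```text
clock: 3.22
eef_pos: [0.5692, -0.2054, 0.1434]
tool_rot: [0.994, -0.108, 0.006, 0.0]
ft_force: [-0.0, -2.5, 0.2]
grip_width: -0.0
```

```bash
python3 st.py
```

```text
t 3.22 p [ 0.5692 -0.2054  0.1434] station xy [-0.0012 -0.061 ] toolx deg -12.43 z [ 0.012 -0.001 -1.   ] j [-0.35  0.49  0.11  1.18  0.    3.01] F [-0.  -2.5  0.2] Fy_st -2.41 grip -0.0
```

Call:
{"method": "move_arm", "body": {
  "moves": [
    [[0.0012, 0.006, 0, 0, 0, 0, 1], [0.0012, 0.006, 0, 0, 0, 0, 1], [0.0012, 0.006, 0, 0, 0, 0, 1]]
  ]
}}

```text
clock: 3.47
eef_pos: [0.5707, -0.1981, 0.1436]
tool_rot: [0.994, -0.109, 0.006, 0.003]
ft_force: [-0.6, -3.1, -1.0]
grip_width: -0.0
```

```bash
python3 st.py
```

```text
t 3.47 p [ 0.5707 -0.1981  0.1436] station xy [-0.0012 -0.0535] toolx deg -12.49 z [ 0.011 -0.008 -1.   ] j [-0.33  0.49  0.11  1.18 -0.    3.03] F [-0.6 -3.1 -1. ] Fy_st -3.12 grip -0.0
```

Call:
{"method": "move_arm", "body": {
  "moves": [
    [[0.0012, 0.006, 0, 0, 0, 0, 1], [0.0012, 0.006, 0, 0, 0, 0, 1], [0.0012, 0.006, 0, 0, 0, 0, 1]]
  ]
}}

```text
clock: 3.72
eef_pos: [0.5723, -0.1905, 0.1437]
tool_rot: [0.994, -0.11, 0.006, 0.006]
ft_force: [-3.1, -11.0, 0.3]
grip_width: -0.0001
```

```bash
python3 st.py
```

```text
t 3.72 p [ 0.5723 -0.1905  0.1437] station xy [-0.0012 -0.0457] toolx deg -12.59 z [ 0.01  -0.013 -1.   ] j [-0.32  0.49  0.11  1.17 -0.01  3.04] F [ -3.1 -11.    0.3] Fy_st -11.45 grip -0.0001
```

Force has risen sharply, to 11 N after about 16 mm of travel. I'll push a little more to confirm the stop.

Call:
{"method": "move_arm", "body": {
  "moves": [
    [[0.0012, 0.006, 0, 0, 0, 0, 1], [0.0012, 0.006, 0, 0, 0, 0, 1]]
  ]
}}

```text
clock: 3.88
eef_pos: [0.5722, -0.1903, 0.1441]
tool_rot: [0.994, -0.112, 0.005, 0.013]
ft_force: [-2.6, -13.3, -2.2]
grip_width: 0.0001
```

```bash
python3 st.py
```

```text
t 3.88 p [ 0.5722 -0.1903  0.1441] station xy [-0.0013 -0.0455] toolx deg -12.82 z [ 0.007 -0.027 -1.   ] j [-0.31  0.49  0.1   1.17 -0.02  3.06] F [ -2.6 -13.3  -2.2] Fy_st -13.58 grip 0.0001
```

Call:
{"method": "move_arm", "body": {
  "moves": [
    [[-0.006, -0.03, 0, 0, 0, 0, 1], [-0.006, -0.03, 0, 0, 0, 0, 1], [0, 0, 0.06, 0, 0, 0, 1], [0, 0, 0.07, 0, 0, 0.1, 1], [0, 0, 0.07, 0, 0, 0.22, 1], [0, 0, 0.03, 0, 0, 0.22, 0], [0, 0, 0, 0, 0, 0.22, 0]]
  ]
}}

```text
clock: 4.47
eef_pos: [0.5652, -0.2116, 0.2611]
tool_rot: [0.995, 0.097, 0.005, 0.005]
ft_force: [-0.0, 0.4, 0.4]
grip_width: 0.0232
```

```bash
python3 st.py;  python3 -c "
from h import *
snap('wrist','w3')
c=snap('scene','s3'); a=c['pixels'][130:270,150:290,::-1]; cv2.imwrite('pics/s3z.png',cv2.resize(a,None,fx=4,fy=4,interpolation=cv2.INTER_CUBIC))"
```

```text
t 4.47 p [ 0.5652 -0.2116  0.2611] station xy [-0.0037 -0.0679] toolx deg 11.16 z [ 0.01  -0.009 -1.   ] j [-0.36  0.44  0.33  1.45 -0.    2.59] F [-0.   0.4  0.4] Fy_st 0.43 grip 0.0232
```

View pics/s3z.png

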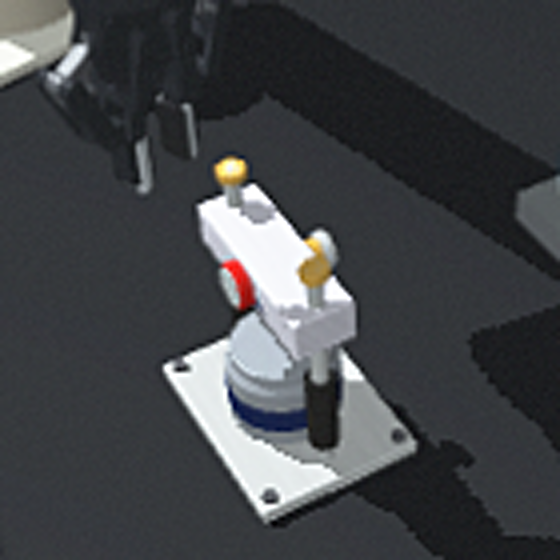

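View pics/w3.png

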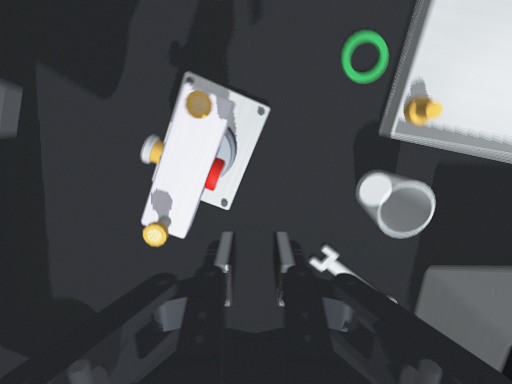

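The pin is home: the red head sits flush on the yoke, and the neck and collar are visible on the far side at (153,150) in the wrist view. Now I'll turn the tool round and go to the clip.

Call:
{"method": "move_arm", "body": {
  "moves": [
    [[0.002, 0.036, 0, 0, 0, 0.23, 0], [0.002, 0.036, 0, 0, 0, 0.23, 0], [0.002, 0.036, 0, 0, 0, 0.23, 0], [0.002, 0.036, 0, 0, 0, 0.23, 0], [0.002, 0.036, 0, 0, 0, 0.23, 0], [0.002, 0.036, 0, 0, 0, 0.23, 0], [0.002, 0.036, 0, 0, 0, 0.23, 0], [0.002, 0.036, 0, 0, 0, 0.23, 0]]
  ]
}}

```text
clock: 5.23
eef_pos: [0.5688, -0.057, 0.2497]
tool_rot: [0.835, 0.55, 0.0, -0.007]
ft_force: [0.3, -1.4, -0.2]
grip_width: 0.0427
```

Call:
{"method": "move_arm", "body": {
  "moves": [
    [[0.002, 0.036, 0, 0, 0, 0.23, 0], [0.002, 0.036, 0, 0, 0, 0.23, 0], [0.002, 0.036, 0, 0, 0, 0.23, 0], [0.002, 0.036, 0, 0, 0, 0.23, 0], [0.002, 0.036, 0, 0, 0, 0.23, 0], [0.002, 0.036, 0, 0, 0, 0.23, 0], [0.002, 0.036, 0, 0, 0, 0.23, 0], [0, 0, 0, 0, 0, 0.1, 0]]
  ]
}}

```text
clock: 5.9
eef_pos: [0.5689, 0.0865, 0.2388]
tool_rot: [0.502, 0.864, -0.007, -0.018]
ft_force: [-0.3, -0.9, 0.2]
grip_width: 0.0428
```

```bash
python3 st.py
```

```text
t 5.9 p [0.5689 0.0865 0.2388] station xy [-0.0622  0.2245] toolx deg 119.64 z [-0.038  0.006 -0.999] j [0.15 0.42 0.25 1.44 0.01 1.2 ] F [-0.3 -0.9  0.2] Fy_st -0.92 grip 0.0428
```

Call:
{"method": "move_arm", "body": {
  "moves": [
    [[0.008, 0.026, 0, 0, -0.03, 0.23, 0], [0.008, 0.026, 0, 0, 0, 0.23, 0], [0.008, 0.026, 0, 0, 0, 0.23, 0], [0.008, 0.026, 0, 0, 0, 0.23, 0], [0.005, 0.01, 0, 0, 0, 0.23, 0], [0, 0, 0, 0, 0, 0.23, 0], [0, 0, 0, 0, 0, 0.15, 0], [0, 0, 0, 0, 0, 0, 0]]
  ]
}}

```text
clock: 6.57
eef_pos: [0.5797, 0.156, 0.227]
tool_rot: [0.115, 0.993, -0.009, -0.021]
ft_force: [-0.5, -0.1, -0.5]
grip_width: 0.0425
```

```bash
python3 st.py;  python3 -c "
from h import *
snap('wrist','w4');snap('scene','s4')"
```

```text
t 6.57 p [0.5797 0.156  0.227 ] station xy [-0.066   0.2947] toolx deg 166.73 z [-0.043 -0.013 -0.999] j [ 0.26  0.49  0.32  1.45 -0.    0.49] F [-0.5 -0.1 -0.5] Fy_st -0.16 grip 0.0425
```

View pics/w4.png

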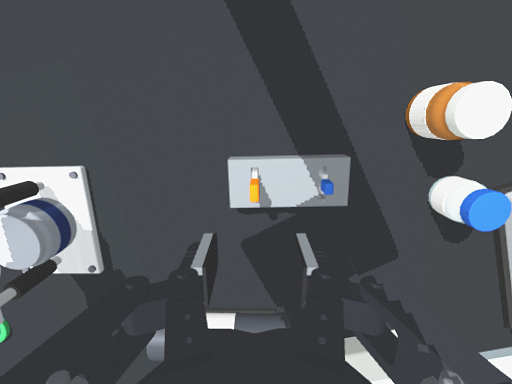

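The wrist view shows the orange tab at (255,190) and the blue tab at (327,186), in line with the slots. I'll measure the orange tab and the rack yaw here.

Run:
```python
from h import *
for f in ['w4','s4']:
    c=load(f); W=pts(c); X,Y,Z=W[...,0],W[...,1],W[...,2]
    hsv=cv2.cvtColor(c['pixels'],cv2.COLOR_RGB2HSV).astype(int)
    reg=(X>.5)&(X<.7)&(Y>.08)&(Y<.32)
    o=reg&(hsv[...,0]>4)&(hsv[...,0]<25)&(hsv[...,1]>150)&(Z>.04)
    t=o&(Z>.074)
    for n,m in [('tab',o),('tabtop',t),('rack',reg&(abs(Z-.028)<.003))]:
        r=cv2.minAreaRect(W[m][:,:2].astype(np.float32)); print(f,n,m.sum(),np.round(r[0],4),np.round(r[1],4),round(r[2],2),'zmed',np.nanmedian(Z[m]),'zrange',np.nanpercentile(Z[m],[2,98]))
```

```text
w4 tab 188 [0.5844 0.1506] [0.0092 0.0187] 78.56 zmed 0.07595567442416931 zrange [0.04636105 0.07777003]
w4 tabtop 137 [0.5846 0.1505] [0.0088 0.0184] 77.01 zmed 0.07629709076470009 zrange [0.07445586 0.07787878]
w4 rack 5191 [0.5949 0.1916] [0.1505 0.0627] 78.22 zmed 0.02760398195662439 zrange [0.02606215 0.02909848]
s4 tab 57 [0.5874 0.1504] [0.0208 0.0131] 2.76 zmed 0.06377408549349872 zrange [0.04187968 0.07775257]
s4 tabtop 14 [0.5864 0.1503] [0.009  0.0187] 69.92 zmed 0.07629619646681657 zrange [0.07438314 0.07849021]
s4 rack 464 [0.5969 0.1931] [0.1541 0.0655] 77.59 zmed 0.02783457623628588 zrange [0.02515838 0.0305865 ]
```

Call:
{"method": "move_arm", "body": {
  "moves": [
    [[0.012, -0.011, 0, 0.025, -0.08, 0.05, 0], [0, 0, -0.05, 0, 0, 0, 0], [0, 0, -0.06, 0, 0, 0, 0], [0, 0, -0.06, 0, 0, 0, 0], [0, 0, 0, 0, 0, 0, 0], [0, 0, 0, 0, 0, 0, 0]]
  ]
}}

```text
clock: 7.17
eef_pos: [0.5855, 0.1501, 0.1406]
tool_rot: [0.113, 0.994, 0.002, 0.001]
ft_force: [0.1, 0.8, 0.7]
grip_width: 0.0426
```

```bash
python3 st.py
```

```text
t 7.17 p [0.5855 0.1501 0.1406] station xy [-0.0591  0.2902] toolx deg 166.98 z [ 0.003  0.004 -1.   ] j [0.25 0.5  0.12 1.18 0.   0.48] F [0.1 0.8 0.7] Fy_st 0.81 grip 0.0426
```

Call:
{"method": "move_arm", "body": {
  "moves": [
    [[0.001, 0, -0.04, 0, 0, 0.04, 0], [0, 0, -0.04, 0, 0, 0, 0], [0, 0, -0.035, 0, 0, 0, 0], [0, 0, 0, 0, 0, 0, 0], [0, 0, 0, 0, 0, 0, 0]]
  ]
}}

```text
clock: 7.58
eef_pos: [0.5905, 0.1512, 0.0904]
tool_rot: [0.107, 0.994, 0.005, 0.006]
ft_force: [0.6, -0.3, 0.5]
grip_width: 0.0428
```

```bash
python3 st.py
```

```text
t 7.58 p [0.5905 0.1512 0.0904] station xy [-0.0544  0.2923] toolx deg 167.74 z [ 0.013  0.008 -1.   ] j [0.25 0.54 0.05 1.06 0.   0.46] F [ 0.6 -0.3  0.5] Fy_st -0.22 grip 0.0428
```

Call:
{"method": "move_arm", "body": {
  "moves": [
    [[-0.009, -0.001, -0.02, -0.015, 0.025, 0.015, 0], [-0.002, 0, -0.025, 0, 0.01, 0, 0], [0, 0, 0, 0, 0, 0, 0], [0, 0, 0, 0, 0, 0, 0]]
  ]
}}

```text
clock: 7.92
eef_pos: [0.5883, 0.1517, 0.0721]
tool_rot: [0.103, 0.995, 0.001, 0.001]
ft_force: [0.0, 0.1, -0.5]
grip_width: 0.043
```

```bash
python3 st.py; python3 -c "
from h import *
snap('wrist','w5')"
```

```text
t 7.92 p [0.5883 0.1517 0.0721] station xy [-0.0567  0.2923] toolx deg 168.14 z [ 0.002  0.002 -1.   ] j [0.25 0.57 0.04 1.04 0.   0.46] F [ 0.   0.1 -0.5] Fy_st 0.07 grip 0.043
```

View pics/w5.png

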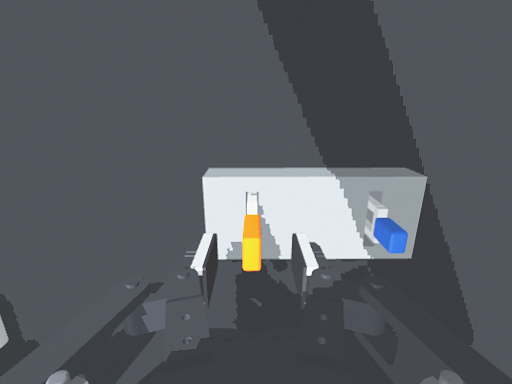

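The tab is centred between the pads, at (253,240). I'll lower 12 mm and grip.

Call:
{"method": "move_arm", "body": {
  "moves": [
    [[-0.003, -0.001, -0.02, 0, 0, 0, 0], [0, 0, -0.005, 0, 0, 0, 0], [0, 0, 0, 0, 0, 0, 0.2], [0, 0, 0, 0, 0, 0, 1], [0, 0, 0, 0, 0, 0, 1], [0, 0, 0, 0, 0, 0, 1], [0, 0, 0, 0, 0, 0, 1], [0, 0, 0, 0, 0, 0, 1]]
  ]
}}

```text
clock: 8.63
eef_pos: [0.5868, 0.1512, 0.0591]
tool_rot: [0.103, 0.995, 0.001, 0.001]
ft_force: [-0.6, -0.7, -0.1]
grip_width: 0.0089
```

```bash
python3 st.py; python3 -c "
from h import *
snap('wrist','w6')"
```

```text
t 8.63 p [0.5868 0.1512 0.0591] station xy [-0.058   0.2915] toolx deg 168.13 z [ 0.003  0.002 -1.   ] j [0.25 0.58 0.02 1.01 0.   0.46] F [-0.6 -0.7 -0.1] Fy_st -0.84 grip 0.0089
```

View pics/w6.png

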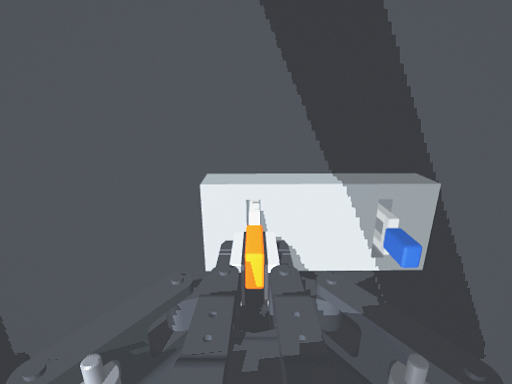

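The grip holds at 8.9 mm on the tab. Now I'll lift straight up.

Call:
{"method": "move_arm", "body": {
  "moves": [
    [[0, 0, 0.02, 0, 0, 0, 1], [0, 0, 0.03, 0, 0, 0, 1], [0, 0, 0.05, 0, 0, 0, 1], [0, 0, 0.06, 0, 0, 0, 1], [0, 0, 0.06, 0, 0, 0, 1], [0, 0, 0.06, 0, 0, 0, 1], [0, 0, 0.04, 0, 0, 0, 1], [0, 0, 0, 0, 0, 0, 1]]
  ]
}}

```text
clock: 9.35
eef_pos: [0.5824, 0.15, 0.2283]
tool_rot: [0.103, 0.995, 0.0, -0.001]
ft_force: [0.4, 0.9, 0.5]
grip_width: 0.0089
```

```bash
python3 st.py; python3 -c "
from h import *
snap('wrist','w7')
c=snap('scene','s7'); a=c['pixels'][60:200,220:360,::-1]; cv2.imwrite('pics/s7z.png',cv2.resize(a,None,fx=4,fy=4,interpolation=cv2.INTER_CUBIC))"
```

```text
t 9.35 p [0.5824 0.15   0.2283] station xy [-0.0621  0.2894] toolx deg 168.12 z [-0.003  0.001 -1.   ] j [0.25 0.45 0.27 1.39 0.   0.46] F [0.4 0.9 0.5] Fy_st 0.91 grip 0.0089
```

View pics/w7.png

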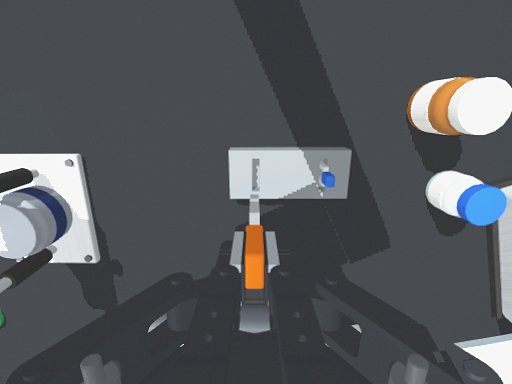

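View pics/s7z.png

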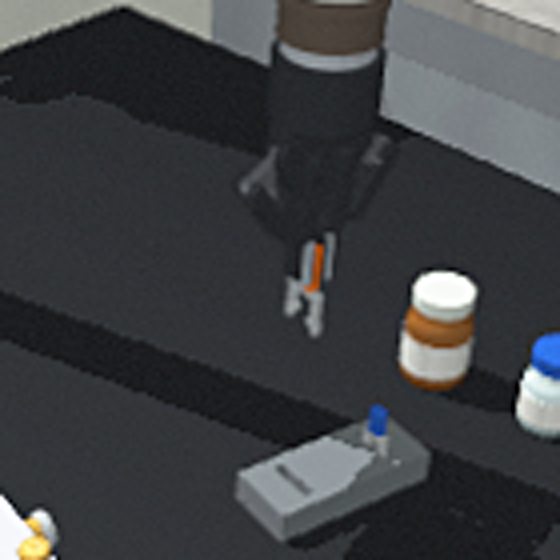

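The clip is held and the rack slot is empty, with the blue clip untouched. Next I'll move to a hover point beside the groove and look.

Call:
{"method": "move_arm", "body": {
  "moves": [
    [[0.006, -0.06, 0, 0, 0, 0, 1], [0.006, -0.07, 0, 0, 0, 0, 1], [0.006, -0.07, 0, 0, 0, 0, 1], [0.006, -0.07, 0, 0, 0, 0, 1], [0.006, -0.07, 0, 0, 0, 0, 1], [0.006, -0.06, 0, 0, 0, 0, 1], [0, 0, 0, 0, 0, 0, 1], [0, 0, 0, 0, 0, 0, 1]]
  ]
}}

```text
clock: 10.12
eef_pos: [0.5898, -0.0565, 0.2069]
tool_rot: [0.1, 0.995, -0.002, -0.018]
ft_force: [0.2, 0.3, -0.8]
grip_width: 0.0092
```

```bash
python3 st.py; python3 -c "
from h import *
snap('wrist','w8')
c=snap('scene','s8'); a=c['pixels'][100:260,160:320,::-1]; cv2.imwrite('pics/s8z.png',cv2.resize(a,None,fx=3.5,fy=3.5,interpolation=cv2.INTER_CUBIC))"
```

```text
t 10.12 p [ 0.5898 -0.0565  0.2069] station xy [-0.012  0.089] toolx deg 168.47 z [-0.036  0.    -0.999] j [-0.09  0.47  0.24  1.38 -0.    0.11] F [ 0.2  0.3 -0.8] Fy_st 0.3 grip 0.0092
```

View pics/w8.png

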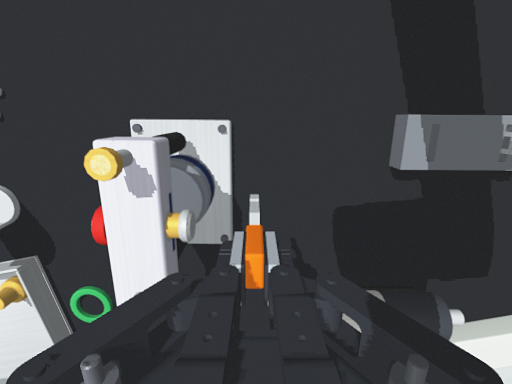

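View pics/s8z.png

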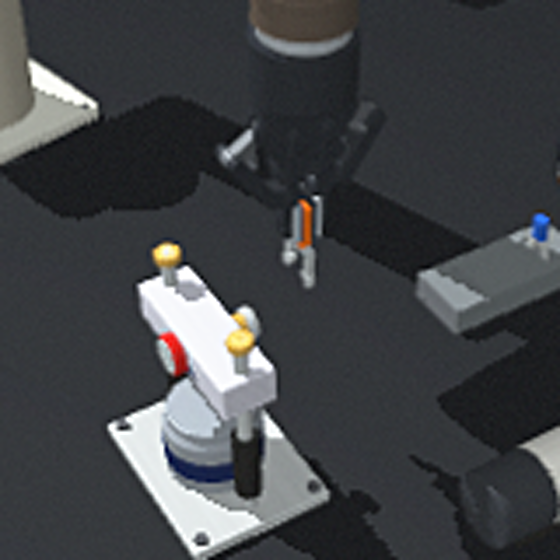

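The wrist view shows the brass groove at (174,225), the collar at (188,226) and the held tab at (255,255). I'll measure the groove and clip in the wrist frame.

```bash
cat > meas.py <<'E'
from h import *
from scipy.spatial.transform import Rotation as R
import sys
f=sys.argv[1]
o=get_obs(); p=o['eef_pos']; M=R.from_quat(o['tool_rot']).as_matrix()
c=load(f); W=pts(c); X,Y,Z=W[...,0],W[...,1],W[...,2]
hsv=cv2.cvtColor(c['pixels'],cv2.COLOR_RGB2HSV).astype(int)
T=(W-p)@M  # tool frame
C=np.array([.583,-.146]); a=np.radians(-12); E=np.array([[np.cos(a),-np.sin(a)],[np.sin(a),np.cos(a)]])
S=(W[...,:2]-C)@E
near=np.linalg.norm(T,axis=2)<.08
org=(hsv[...,0]>4)&(hsv[...,0]<25)&(hsv[...,1]>150)
m=near&org&(T[...,2]>-.04)
print('tab tool frame pct5/50/95',np.round(np.percentile(T[m],[3,50,97],axis=0),4).tolist(),m.sum())
st=near&(hsv[...,1]<60)&(T[...,2]>.012)&(abs(T[...,1])<.006)
if st.sum(): print('steel below tips',st.sum(),np.round(np.percentile(T[st],[3,50,97],axis=0),4).tolist())
sx,sy=S[...,0],S[...,1]
ok=(~(np.linalg.norm(T,axis=2)<.05))
yt=ok&(abs(Z-.1555)<.005)&(abs(sx)<.08)&(sy>-.03)&(sy<.03)&(hsv[...,1]<60)
print('yoketop n',yt.sum(),'sx',np.round(np.percentile(sx[yt],[1,99]),4),'sy',np.round(np.percentile(sy[yt],[1,2,98,99]),4),'z',np.median(Z[yt]))
br=ok&org&(Z>.09)&(Z<.17)&(sy>.01)&(sy<.06)&(abs(sx)<.03)
print('brass n',br.sum(),'sx',np.round(np.percentile(sx[br],[3,50,97]),4),'sy',np.round(np.percentile(sy[br],[3,50,97]),4),'z',np.round(np.percentile(Z[br],[3,50,97]),4))
co=ok&(hsv[...,1]<70)&(Z>.09)&(Z<.16)&(sy>.03)&(sy<.06)&(abs(sx)<.03)
if co.sum(): print('collar n',co.sum(),'sx',np.round(np.percentile(sx[co],[3,50,97]),4),'sy',np.round(np.percentile(sy[co],[3,50,97]),4),'z',np.round(np.percentile(Z[co],[3,50,97]),4))
y=ok&org&(Z>.18)&(Z<.2)&(abs(sy)<.05)
k,l,s,ce=cv2.connectedComponentsWithStats(y.astype(np.uint8))
for i in range(1,k):
    if s[i,4]>20: 
        q=S[l==i]; print('post',s[i].tolist(),np.round((q.min(0)+q.max(0))/2,4),np.round(np.ptp(q,axis=0),4))
E
python3 meas.py w8
```

```text
tab tool frame pct5/50/95 [[-0.0063, -0.006, -0.0184], [0.0094, -0.0017, -0.0165], [0.0113, 0.0027, 0.0139]] 1151
steel below tips 285 [[0.011, -0.0043, 0.0175], [0.0169, -0.0017, 0.0225], [0.0188, 0.0013, 0.0484]]
yoketop n 8239 sx [-0.0687  0.0529] sy [-0.0219 -0.0212  0.021   0.0212] z 0.15553412540857037
brass n 77 sx [-0.0113 -0.0017  0.0039] sy [0.0211 0.0248 0.0288] z [0.14   0.1484 0.1501]
collar n 508 sx [-0.0137 -0.0046  0.0078] sy [0.0305 0.0371 0.0398] z [0.1331 0.1484 0.1526]
post [99, 148, 16, 11, 28] [-0.0645  0.0034] [0.0057 0.008 ]
```

Call:
{"method": "move_arm", "body": {
  "moves": [
    [[0, 0, 0.03, 0, -0.05, -0.01, 1], [0, -0.03, 0.02, 0, -0.02, 0, 1], [0, -0.03, 0, 0, 0, 0, 1], [0, -0.03, 0, 0, 0, 0, 1], [0, -0.025, 0, 0, 0, 0, 1], [0, 0, 0, 0, 0, 0, 1], [0, 0, 0, 0, 0, 0, 1]]
  ]
}}

```text
clock: 10.8
eef_pos: [0.5881, -0.1071, 0.2274]
tool_rot: [0.096, 0.995, 0.001, -0.004]
ft_force: [-0.4, -0.1, 0.5]
grip_width: 0.009
```

```bash
python3 st.py
```

```text
t 10.8 p [ 0.5881 -0.1071  0.2274] station xy [-0.0031  0.0391] toolx deg 169.0 z [-0.007  0.004 -1.   ] j [-0.18  0.45  0.27  1.39  0.    0.01] F [-0.4 -0.1  0.5] Fy_st -0.19 grip 0.009
```

Call:
{"method": "move_arm", "body": {
  "moves": [
    [[0.003, -0.02, 0, -0.008, -0.015, -0.03, 1], [0, -0.004, 0, 0, 0, 0, 1], [0, 0, 0, 0, 0, 0, 1]]
  ]
}}

```text
clock: 11.05
eef_pos: [0.5895, -0.1185, 0.2259]
tool_rot: [0.104, 0.995, 0.0, -0.0]
ft_force: [1.0, -0.1, -1.2]
grip_width: 0.0087
```

```bash
python3 st.py; python3 -c "
from h import *
snap('wrist','w9')
c=snap('scene','s9'); a=c['pixels'][100:260,160:320,::-1]; cv2.imwrite('pics/s9z.png',cv2.resize(a,None,fx=3.5,fy=3.5,interpolation=cv2.INTER_CUBIC))"; python3 meas.py w9
```

```text
t 11.05 p [ 0.5895 -0.1185  0.2259] station xy [0.0006 0.0282] toolx deg 168.12 z [-0.001  0.    -1.   ] j [-0.2   0.45  0.27  1.39 -0.    0.01] F [ 1.  -0.1 -1.2] Fy_st 0.07 grip 0.0087
tab tool frame pct5/50/95 [[-0.0062, -0.0227, -0.0184], [0.0101, -0.0012, -0.0163], [0.0554, 0.0036, 0.0413]] 1244
steel below tips 370 [[-0.0038, -0.0034, 0.0175], [0.0167, 0.0004, 0.0318], [0.0189, 0.0055, 0.0775]]
yoketop n 6822 sx [-0.0685  0.0579] sy [-0.0222 -0.0217  0.0202  0.0206] z 0.1555502852362337
brass n 62 sx [-0.0112 -0.0097  0.0042] sy [0.0217 0.0227 0.03  ] z [0.1404 0.1449 0.1505]
collar n 294 sx [-0.0138 -0.0058  0.0085] sy [0.0316 0.0355 0.0391] z [0.139  0.1496 0.1529]
post [209, 123, 16, 25, 43] [-0.0601  0.0042] [0.0144 0.0092]
```

View pics/w9.png

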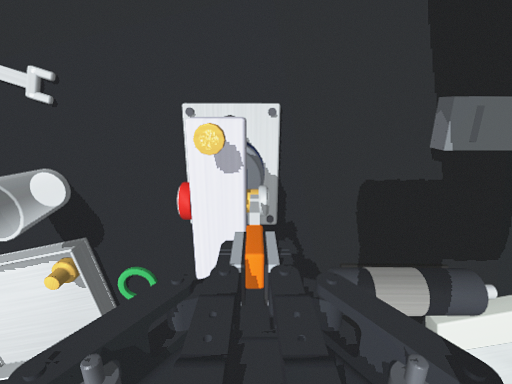

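View pics/s9z.png

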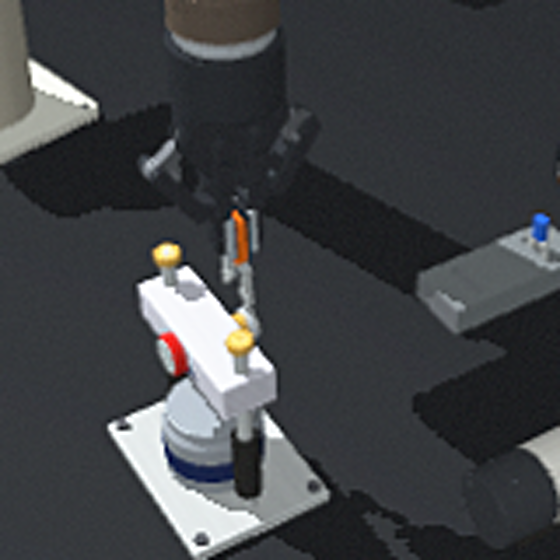

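Run:
```python
from h import *
from scipy.spatial.transform import Rotation as R
o=get_obs(); p=o['eef_pos']; M=R.from_quat(o['tool_rot']).as_matrix()
c=load('w9'); W=pts(c); T=(W-p)@M
C=np.array([.583,-.146]); a=np.radians(-12); E=np.array([[np.cos(a),-np.sin(a)],[np.sin(a),np.cos(a)]])
S=(W[...,:2]-C)@E
hsv=cv2.cvtColor(c['pixels'],cv2.COLOR_RGB2HSV).astype(int)
org=(hsv[...,0]>4)&(hsv[...,0]<25)&(hsv[...,1]>150)
for n,m in [('crown',(T[...,2]>.012)&(T[...,2]<.03)&(T[...,0]>.0115)&(T[...,0]<.03)&(abs(T[...,1])<.008)),('tabtop',org&(T[...,2]<-.012)&(np.linalg.norm(T,axis=2)<.04))]:
    print(n,m.sum(),'T',np.round(np.percentile(T[m],[2,98],axis=0),4).tolist(),'sxy',np.round(np.percentile(S[m],[2,98],axis=0),4).tolist())
# scanline listing near the groove
for v in (192,200,206,212,218,224,230):
    print(v,[(u,*np.round(S[v,u]*1000,1).tolist(),round(float(W[v,u,2])*1000)) for u in range(238,276,3)])
a=c['pixels'][170:300,190:320,::-1]; cv2.imwrite('pics/w9z.png',cv2.resize(a,None,fx=4.5,fy=4.5,interpolation=cv2.INTER_CUBIC))
```

```text
crown 160 T [[0.0116, -0.0032, 0.017], [0.0183, 0.0022, 0.0291]] sxy [[-0.0177, 0.0252], [-0.011, 0.0306]]
tabtop 728 T [[-0.007, -0.0051, -0.0193], [0.0113, 0.0036, -0.0128]] sxy [[-0.0107, 0.0234], [0.0077, 0.0321]]
192 [(238, -13.9, 15.1, 156), (241, -14.0, 17.5, 156), (244, -13.6, 19.7, 155), (247, -10.4, 21.8, 144), (250, -10.5, 24.3, 145), (253, -10.3, 26.7, 144), (256, -10.1, 29.2, 143), (259, -11.0, 31.6, 146), (262, -11.6, 34.0, 148), (265, -11.2, 36.4, 147), (268, -10.6, 38.9, 145), (271, 31.4, 50.0, 11), (274, 30.8, 53.8, 13)]
200 [(238, -7.5, 15.1, 156), (241, -7.2, 17.4, 155), (244, -6.7, 19.6, 154), (247, -5.2, 21.9, 149), (250, -17.3, 24.9, 184), (253, -17.8, 26.9, 186), (256, -17.3, 28.9, 184), (259, -5.8, 31.5, 151), (262, -6.0, 33.9, 152), (265, -6.0, 36.3, 152), (268, -5.3, 38.8, 150), (271, 42.3, 50.1, 12), (274, 42.2, 54.2, 12)]
206 [(238, -2.4, 15.0, 156), (241, -2.2, 17.3, 155), (244, -1.8, 19.6, 154), (247, 0.0, 21.9, 149), (250, -16.8, 25.1, 195), (253, -16.9, 27.0, 195), (256, -16.4, 28.9, 193), (259, -16.9, 30.8, 195), (262, -0.9, 34.0, 152), (265, -1.5, 36
[... 637 characters left out ...]
268, 66.6, 46.3, 16), (271, 66.8, 50.4, 15), (274, 69.3, 54.9, 10)]
224 [(238, 13.6, 14.6, 155), (241, 13.0, 17.1, 156), (244, 13.2, 19.5, 155), (247, 21.4, 21.4, 137), (250, -10.4, 25.3, 208), (253, -10.0, 27.0, 207), (256, -10.4, 28.8, 208), (259, -10.6, 30.6, 209), (262, 77.9, 38.5, 10), (265, 77.5, 42.6, 11), (268, 77.5, 46.7, 11), (271, 77.2, 50.8, 12), (274, 77.3, 55.0, 12)]
230 [(238, 18.3, 14.6, 156), (241, 18.3, 17.0, 156), (244, 18.6, 19.4, 155), (247, -10.2, 23.7, 216), (250, -10.6, 25.4, 217), (253, -10.6, 27.1, 217), (256, -10.1, 28.8, 216), (259, -10.8, 30.5, 217), (262, -10.1, 32.2, 216), (265, 92.4, 43.2, -1), (268, 92.5, 47.6, -1), (271, 91.9, 51.8, 0), (274, 92.1, 56.2, 0)]
```

View pics/w9z.png

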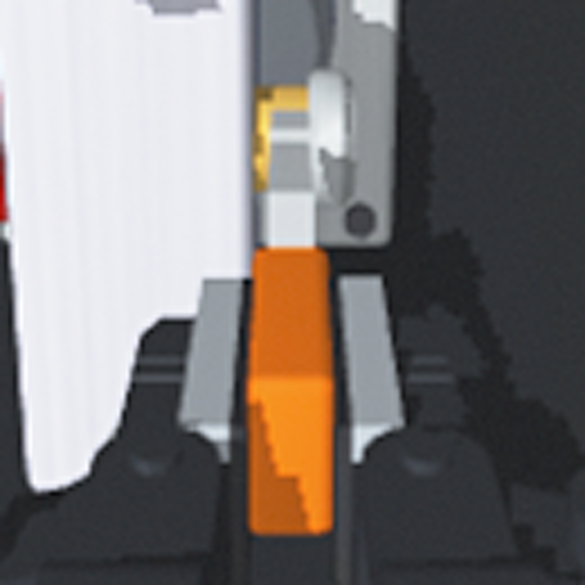

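In the zoomed view the clip sits about 1.8 mm too far in +y of the groove: groove centre is near u=252.8, the clip near 255. x is aligned. I'll correct that and lower to just above the collar.

Call:
{"method": "move_arm", "body": {
  "moves": [
    [[-0.001, -0.004, 0, 0, 0, 0, 1], [0, 0, -0.014, 0, 0, 0, 1], [0, 0, -0.014, 0, 0, 0, 1], [0, 0, 0, 0, 0, 0, 1], [0, 0, 0, 0, 0, 0, 1]]
  ]
}}

```text
clock: 11.57
eef_pos: [0.589, -0.1194, 0.2105]
tool_rot: [0.103, 0.995, 0.0, -0.0]
ft_force: [-0.5, -0.1, -0.0]
grip_width: 0.0091
```

```bash
python3 st.py
```

```text
t 11.57 p [ 0.589  -0.1194  0.2105] station xy [0.0003 0.0273] toolx deg 168.22 z [-0.001  0.001 -1.   ] j [-0.2   0.46  0.23  1.35  0.    0.01] F [-0.5 -0.1 -0. ] Fy_st -0.19 grip 0.0091
```

Call:
{"method": "move_arm", "body": {
  "moves": [
    [[0, -0.002, 0, 0, 0, 0, 1], [0, 0, -0.006, 0, 0, 0, 1], [0, 0, 0, 0, 0, 0, 1]]
  ]
}}

```text
clock: 11.82
eef_pos: [0.5887, -0.1202, 0.2067]
tool_rot: [0.102, 0.995, 0.0, -0.001]
ft_force: [0.7, -0.3, 0.0]
grip_width: 0.0093
```

```bash
python3 st.py
python3 - <<'E'
from h import *
snap('wrist','w10'); s=snap('scene','s10')
c=load('w10'); W=pts(c)
C=np.array([.583,-.146]); a=np.radians(-12); E=np.array([[np.cos(a),-np.sin(a)],[np.sin(a),np.cos(a)]])
S=(W[...,:2]-C)@E
for v in range(176,232,6):
    print(v,[(u,*np.round(S[v,u]*1000,1).tolist(),round(float(W[v,u,2])*1000)) for u in range(236,276,3)])
a=c['pixels'][150:280,190:320,::-1]; b=s['pixels'][150:250,190:290,::-1]
cv2.imwrite('pics/w10z.png',np.hstack([cv2.resize(a,(400,400),interpolation=cv2.INTER_CUBIC),cv2.resize(b,(400,400),interpolation=cv2.INTER_CUBIC)]))
E
```

```text
t 11.82 p [ 0.5887 -0.1202  0.2067] station xy [0.0002 0.0264] toolx deg 168.24 z [-0.002  0.001 -1.   ] j [-0.2   0.46  0.23  1.34  0.    0.  ] F [ 0.7 -0.3  0. ] Fy_st -0.18 grip 0.0093Traceback (most recent call last):
  File "<stdin>", line 7, in <module>
ValueError: cannot convert float NaN to integer
```

Run:
```python
from h import *
s=load('s10'); c=load('w10'); W=pts(c)
C=np.array([.583,-.146]); a=np.radians(-12); E=np.array([[np.cos(a),-np.sin(a)],[np.sin(a),np.cos(a)]])
S=(W[...,:2]-C)@E
for v in range(176,226,6):
    print(v,[(u,*np.round(S[v,u]*1000,1).tolist(),np.round(W[v,u,2]*1000)) for u in range(236,276,3)])
a=c['pixels'][150:280,190:320,::-1]; b=s['pixels'][150:250,190:290,::-1]
cv2.imwrite('pics/w10z.png',np.hstack([cv2.resize(a,(400,400),interpolation=cv2.INTER_CUBIC),cv2.resize(b,(400,400),interpolation=cv2.INTER_CUBIC)]))
```

```text
176 [(236, -32.0, 13.3, np.float64(156.0)), (239, -31.9, 15.4, np.float64(156.0)), (242, -31.9, 17.4, np.float64(155.0)), (245, -32.0, 19.5, np.float64(156.0)), (248, -28.0, 21.2, np.float64(140.0)), (251, -11.6, 22.7, np.float64(73.0)), (254, -11.6, 25.7, np.float64(73.0)), (257, -11.8, 28.6, np.float64(75.0)), (260, -11.4, 31.7, np.float64(73.0)), (263, -9.3, 35.0, np.float64(64.0)), (266, -4.9, 38.9, np.float64(46.0)), (269, 3.9, 44.2, np.float64(11.0)), (272, nan, nan, np.float64(nan)), (275, 3.9, 51.6, np.float64(11.0))]
182 [(236, -27.9, 13.3, np.float64(156.0)), (239, -27.7, 15.3, np.float64(156.0)), (242, -27.5, 17.4, np.float64(155.0)), (245, -27.7, 19.5, np.float64(156.0)), (248, -23.6, 21.2, np.float64(141.0)), (251, -5.1, 22.7, np.float64(72.0)), (254, -5.2, 25.7, np.float64(73.0)), (257, -5.3, 28.7, np.float64(73.0)), (260, -5.9, 31.7, np.float64(75.0)), (263, nan, nan, np.float64(nan)), (266, -2.3, 38.3, np.float64(62.0)), (269, 11.2, 44.2, np.float64(12.0)), (272, 11.4, 48.0, np.float64(11.0)), (275, 11.4, 51.7, np.float64(11.0))]
188 [(236, -23.3, 13.2, np.float64(156
[... 3004 characters left out ...]
.5, np.float64(151.0)), (266, 0.8, 34.6, np.float64(152.0)), (269, 0.4, 36.8, np.float64(153.0)), (272, 1.5, 39.2, np.float64(150.0)), (275, 59.8, 53.0, np.float64(11.0))]
224 [(236, 4.1, 12.7, np.float64(155.0)), (239, 3.7, 14.9, np.float64(156.0)), (242, 4.1, 17.1, np.float64(155.0)), (245, 3.8, 19.3, np.float64(156.0)), (248, 9.4, 21.2, np.float64(144.0)), (251, -10.9, 24.0, np.float64(189.0)), (254, -10.7, 25.8, np.float64(189.0)), (257, -10.7, 27.6, np.float64(188.0)), (260, 68.3, 33.7, np.float64(11.0)), (263, 7.0, 32.6, np.float64(149.0)), (266, 6.0, 34.8, np.float64(151.0)), (269, 6.6, 37.1, np.float64(150.0)), (272, 66.4, 49.0, np.float64(15.0)), (275, 66.4, 52.9, np.float64(15.0))]
```

View pics/w10z.png

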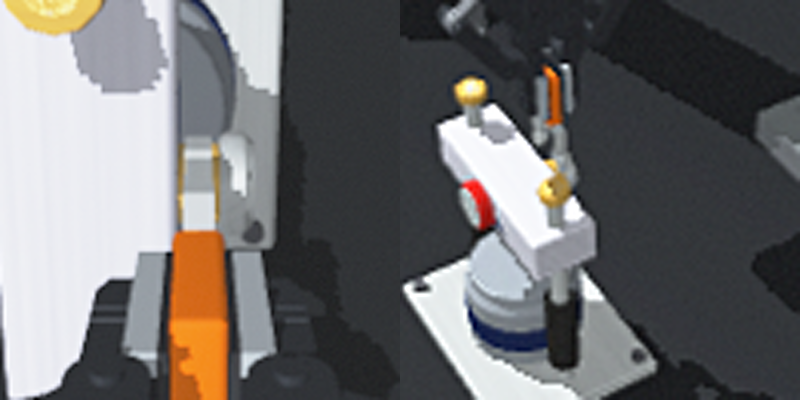

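The clip is now centred over the groove, with brass visible on both sides of the jaw (px 178-188 and 215-218 in the left crop). Next I'll descend gently and watch the force.

Call:
{"method": "move_arm", "body": {
  "moves": [
    [[0, 0, -0.01, 0, 0, 0, 1], [0, 0, -0.008, 0, 0, 0, 1], [0, 0, -0.006, 0, 0, 0, 1], [0, 0, 0, 0, 0, 0, 1]]
  ]
}}

```text
clock: 12.25
eef_pos: [0.5894, -0.1204, 0.1948]
tool_rot: [0.102, 0.995, 0.0, 0.0]
ft_force: [0.5, 0.3, -1.1]
grip_width: 0.0087
```

```bash
python3 st.py
```

```text
t 12.25 p [ 0.5894 -0.1204  0.1948] station xy [0.0009 0.0264] toolx deg 168.23 z [ 0.001  0.    -1.   ] j [-0.2   0.46  0.2   1.31  0.    0.  ] F [ 0.5  0.3 -1.1] Fy_st 0.45 grip 0.0087
```

Call:
{"method": "move_arm", "body": {
  "moves": [
    [[0, 0, -0.005, 0, 0, 0, 1], [0, 0, -0.005, 0, 0, 0, 1], [0, 0, -0.005, 0, 0, 0, 1]]
  ]
}}

```text
clock: 12.5
eef_pos: [0.5887, -0.1202, 0.1872]
tool_rot: [0.102, 0.995, 0.0, -0.0]
ft_force: [-1.6, 0.2, 3.4]
grip_width: 0.0088
```

```bash
python3 st.py
```

```text
t 12.5 p [ 0.5887 -0.1202  0.1872] station xy [0.0002 0.0264] toolx deg 168.24 z [-0.     0.001 -1.   ] j [-0.2   0.47  0.19  1.29  0.    0.  ] F [-1.6  0.2  3.4] Fy_st -0.1 grip 0.0088
```

Call:
{"method": "move_arm", "body": {
  "moves": [
    [[0, 0, -0.005, 0, 0, 0, 1], [0, 0, -0.005, 0, 0, 0, 1], [0, 0, -0.005, 0, 0, 0, 1]]
  ]
}}

```text
clock: 12.75
eef_pos: [0.5887, -0.1202, 0.1803]
tool_rot: [0.102, 0.995, 0.0, 0.0]
ft_force: [-1.9, 0.6, 2.7]
grip_width: 0.0092
```

```bash
python3 st.py
```

```text
t 12.75 p [ 0.5887 -0.1202  0.1803] station xy [0.0002 0.0264] toolx deg 168.24 z [ 0.001  0.    -1.   ] j [-0.2   0.47  0.18  1.27  0.    0.  ] F [-1.9  0.6  2.7] Fy_st 0.2 grip 0.0092
```

Call:
{"method": "move_arm", "body": {
  "moves": [
    [[-0.001, 0, -0.005, 0, 0, 0, 1], [0, 0, -0.005, 0, 0, 0, 1], [0, 0, -0.005, 0, 0, 0, 1]]
  ]
}}

```text
clock: 13.0
eef_pos: [0.5886, -0.1202, 0.1727]
tool_rot: [0.102, 0.995, 0.0, 0.001]
ft_force: [-1.8, 0.1, 3.2]
grip_width: 0.0089
```

```bash
python3 st.py
```

```text
t 13.0 p [ 0.5886 -0.1202  0.1727] station xy [0.0001 0.0264] toolx deg 168.24 z [ 0.002  0.    -1.   ] j [-0.2   0.47  0.16  1.26  0.    0.  ] F [-1.8  0.1  3.2] Fy_st -0.31 grip 0.0089
```

Call:
{"method": "move_arm", "body": {
  "moves": [
    [[-0.001, 0, -0.005, 0, 0.005, 0, 1], [0, 0, -0.005, 0, 0, 0, 1], [0, 0, -0.005, 0, 0, 0, 1]]
  ]
}}

```text
clock: 13.25
eef_pos: [0.5886, -0.1202, 0.1648]
tool_rot: [0.102, 0.995, 0.0, 0.0]
ft_force: [-1.4, 0.4, 1.8]
grip_width: 0.0087
```

```bash
python3 st.py
```

```text
t 13.25 p [ 0.5886 -0.1202  0.1648] station xy [0.0001 0.0264] toolx deg 168.25 z [ 0.001  0.    -1.   ] j [-0.2   0.48  0.15  1.24  0.    0.  ] F [-1.4  0.4  1.8] Fy_st 0.11 grip 0.0087
```

Call:
{"method": "move_arm", "body": {
  "moves": [
    [[0, 0, -0.005, 0, 0, 0, 1], [0, 0, -0.005, 0, 0, 0, 1]]
  ]
}}

```text
clock: 13.42
eef_pos: [0.5885, -0.1202, 0.1591]
tool_rot: [0.102, 0.995, 0.0, 0.0]
ft_force: [-0.5, 0.4, 3.0]
grip_width: 0.0088
```

Call:
{"method": "move_arm", "body": {
  "moves": [
    [[0, 0, -0.005, 0, 0, 0, 1], [0, 0, -0.005, 0, 0, 0, 1]]
  ]
}}

```text
clock: 13.58
eef_pos: [0.5888, -0.1202, 0.1538]
tool_rot: [0.102, 0.995, 0.0, 0.001]
ft_force: [-1.6, 0.2, 9.6]
grip_width: 0.0087
```

```bash
python3 st.py
```

```text
t 13.58 p [ 0.5888 -0.1202  0.1538] station xy [0.0003 0.0264] toolx deg 168.25 z [ 0.001 -0.    -1.   ] j [-0.2   0.49  0.13  1.21  0.    0.  ] F [-1.6  0.2  9.6] Fy_st -0.13 grip 0.0087
```

The yoke has bottomed, at 9.6 N. I'll continue in small single rows and watch for the snap.

Call:
{"method": "move_arm", "body": {
  "moves": [
    [[0, 0, -0.005, 0, 0, 0, 1]]
  ]
}}

```text
clock: 13.67
eef_pos: [0.5891, -0.1204, 0.1523]
tool_rot: [0.102, 0.995, -0.0, 0.001]
ft_force: [-2.9, 1.1, 13.0]
grip_width: 0.0091
```

Call:
{"method": "move_arm", "body": {
  "moves": [
    [[0, 0, -0.005, 0, 0, 0, 1]]
  ]
}}

```text
clock: 13.75
eef_pos: [0.5893, -0.1204, 0.1512]
tool_rot: [0.102, 0.995, -0.0, 0.002]
ft_force: [-4.4, 1.3, 12.3]
grip_width: 0.0091
```

```bash
python3 st.py
python3 - <<'E'
from h import *
c=snap('wrist','w11'); s=snap('scene','s11')
a=c['pixels'][150:280,190:320,::-1]; b=s['pixels'][150:250,190:290,::-1]
cv2.imwrite('pics/w11z.png',np.hstack([cv2.resize(a,(400,400),interpolation=cv2.INTER_CUBIC),cv2.resize(b,(400,400),interpolation=cv2.INTER_CUBIC)]))
E
python3 meas.py w11
```

```text
t 13.75 p [ 0.5893 -0.1204  0.1512] station xy [0.0008 0.0263] toolx deg 168.24 z [ 0.004 -0.001 -1.   ] j [-0.2   0.49  0.12  1.2   0.    0.  ] F [-4.4  1.3 12.3] Fy_st 0.38 grip 0.0091
tab tool frame pct5/50/95 [[-0.0064, -0.0221, -0.0346], [0.0099, -0.0009, -0.0173], [0.064, 0.0039, 0.015]] 1272
steel below tips 848 [[0.0017, -0.0058, 0.017], [0.0181, -0.0018, 0.034], [0.0637, 0.0054, 0.0775]]
yoketop n 83 sx [-0.0634 -0.0554] sy [-0.0001  0.0003  0.0053  0.0053] z 0.15548844755756597Traceback (most recent call last):
  File "meas.py", line 22, in <module>
    print('brass n',br.sum(),'sx',np.round(np.percentile(sx[br],[3,50,97]),4),'sy',np.round(np.percentile(sy[br],[3,50,97]),4),'z',np.round(np.percentile(Z[br],[3,50,97]),4))
                                           ~~~~~~~~~~~~~^^^^^^^^^^^^^^^^^^
    return _quantile_unchecked(
        a, q, axis, out, overwrite_input, method, keepdims, weights)
    return _ureduce(a,
                    func=_quantile_ureduce_func,
    ...<5 lines>...
                    overwrite_input=overwrite_input,
                    method=method)
    r = func(a, **kwargs)
    result = _quantile(arr,
                       quantiles=q,
    ...<2 lines>...
                       out=out,
                       weights=wgt)
    slices_having_nans = np.isnan(arr[-1, ...])
                                  ~~~^^^^^^^^^
IndexError: index -1 is out of bounds for axis 0 with size 0
```

View pics/w11z.png

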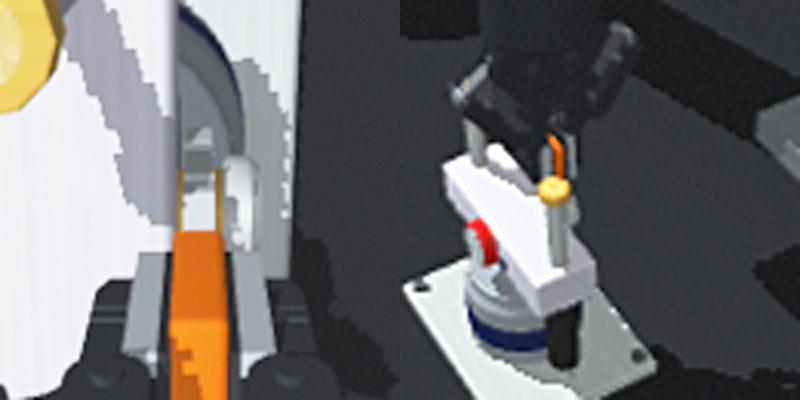

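Run:
```python
from h import *
for f in ['w11','s11']:
    c=load(f); W=pts(c)
    C=np.array([.583,-.146]); a=np.radians(-12); E=np.array([[np.cos(a),-np.sin(a)],[np.sin(a),np.cos(a)]])
    S=(W[...,:2]-C)@E; Z=W[...,2]
    m=(abs(S[...,0]+.03)<.025)&(S[...,1]>-.01)&(S[...,1]<.015)&(Z>.1)&(Z<.15)
    h,e=np.histogram(Z[m],bins=np.arange(.1,.15,.002)); print(f,m.sum(),e[h.argmax()],np.median(Z[m]))
```

```text
w11 2637 0.12000000000000002 0.12110493957735774
s11 152 0.12000000000000002 0.12131460581713499
```

The yoke top is now at 0.121 m, 34 mm down and bottomed. The eye is about 12 mm above the axis. I'll relieve the sideways x load and push on gently.

Call:
{"method": "move_arm", "body": {
  "moves": [
    [[-0.003, 0, -0.003, 0, 0.01, 0, 1]]
  ]
}}

```text
clock: 13.93
eef_pos: [0.5883, -0.1204, 0.1506]
tool_rot: [0.102, 0.995, -0.0, 0.0]
ft_force: [0.3, 0.7, 8.6]
grip_width: 0.0091
```

Call:
{"method": "move_arm", "body": {
  "moves": [
    [[-0.002, 0, -0.004, 0, 0, 0, 1]]
  ]
}}

```text
clock: 14.02
eef_pos: [0.5886, -0.1204, 0.1504]
tool_rot: [0.102, 0.995, -0.0, 0.002]
ft_force: [-2.1, 1.2, 10.7]
grip_width: 0.0094
```

Call:
{"method": "move_arm", "body": {
  "moves": [
    [[-0.002, 0, -0.006, 0, 0.01, 0, 1]]
  ]
}}

```text
clock: 14.1
eef_pos: [0.5887, -0.1206, 0.1494]
tool_rot: [0.102, 0.995, -0.001, 0.002]
ft_force: [-2.7, 1.1, 10.8]
grip_width: 0.0088
```

Call:
{"method": "move_arm", "body": {
  "moves": [
    [[-0.001, 0, -0.006, 0, 0.005, 0, 1]]
  ]
}}

```text
clock: 14.18
eef_pos: [0.5888, -0.1207, 0.148]
tool_rot: [0.102, 0.995, -0.001, 0.002]
ft_force: [-2.7, 0.6, 7.3]
grip_width: 0.009
```

Call:
{"method": "move_arm", "body": {
  "moves": [
    [[-0.001, 0, -0.006, 0, 0.005, 0, 1]]
  ]
}}

```text
clock: 14.27
eef_pos: [0.5885, -0.1208, 0.1459]
tool_rot: [0.102, 0.995, -0.001, 0.001]
ft_force: [-1.4, 0.9, 3.2]
grip_width: 0.0091
```

Call:
{"method": "move_arm", "body": {
  "moves": [
    [[-0.001, 0, -0.005, 0, 0.005, 0, 1]]
  ]
}}

```text
clock: 14.35
eef_pos: [0.5881, -0.1208, 0.1433]
tool_rot: [0.102, 0.995, -0.001, -0.0]
ft_force: [-0.5, -0.3, -1.4]
grip_width: 0.0091
```

Snapped: the push fell from about 11 N to zero. I'll seat it down until the crown touches the neck.

Call:
{"method": "move_arm", "body": {
  "moves": [
    [[0, 0, -0.004, 0, 0, 0, 1]]
  ]
}}

```text
clock: 14.43
eef_pos: [0.588, -0.1208, 0.1403]
tool_rot: [0.102, 0.995, -0.001, -0.0]
ft_force: [0.5, 0.7, -3.0]
grip_width: 0.009
```

Call:
{"method": "move_arm", "body": {
  "moves": [
    [[0, 0, -0.004, 0, 0, 0, 1]]
  ]
}}

```text
clock: 14.52
eef_pos: [0.5886, -0.1207, 0.1387]
tool_rot: [0.102, 0.995, -0.001, 0.0]
ft_force: [-5.1, 1.2, 19.6]
grip_width: 0.0088
```

The crown hit its stop at 0.1387, where 0.139 was expected for home. I'll relax the push and look before letting go.

Call:
{"method": "move_arm", "body": {
  "moves": [
    [[-0.001, 0, 0.001, 0, 0, 0, 1]]
  ]
}}

```text
clock: 14.6
eef_pos: [0.5884, -0.1208, 0.1393]
tool_rot: [0.102, 0.995, -0.001, 0.001]
ft_force: [-1.0, 0.4, 0.2]
grip_width: 0.009
```

```bash
python3 st.py
python3 - <<'E'
from h import *
c=snap('wrist','w12'); s=snap('scene','s12')
a=c['pixels'][150:280,190:320,::-1]; b=s['pixels'][150:250,190:290,::-1]
cv2.imwrite('pics/w12z.png',np.hstack([cv2.resize(a,(400,400),interpolation=cv2.INTER_CUBIC),cv2.resize(b,(400,400),interpolation=cv2.INTER_CUBIC)]))
E
```

```text
t 14.6 p [ 0.5884 -0.1208  0.1393] station xy [-0.      0.0258] toolx deg 168.27 z [ 0.001 -0.003 -1.   ] j [-0.2   0.5   0.11  1.18 -0.    0.  ] F [-1.   0.4  0.2] Fy_st 0.14 grip 0.009
```

View pics/w12z.png

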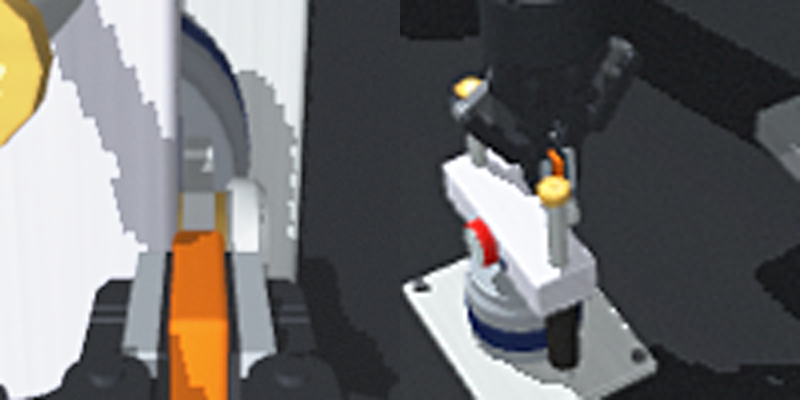

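The clip is down in the groove, the force is near zero and the head is flush. I'll let go, then rise straight up.

Call:
{"method": "move_arm", "body": {
  "moves": [
    [[0, 0, 0, 0, 0, 0, 0.6], [0, 0, 0, 0, 0, 0, 0.4], [0, 0, 0, 0, 0, 0, 0.4], [0, 0, 0, 0, 0, 0, 0.4]]
  ]
}}

```text
clock: 15.03
eef_pos: [0.588, -0.1208, 0.1373]
tool_rot: [0.102, 0.995, -0.001, -0.001]
ft_force: [0.8, 0.2, 0.2]
grip_width: 0.0254
```

```bash
python3 st.py
```

```text
t 15.03 p [ 0.588  -0.1208  0.1373] station xy [-0.0004  0.0257] toolx deg 168.26 z [-0.001 -0.002 -1.   ] j [-0.2   0.5   0.11  1.18 -0.    0.  ] F [0.8 0.2 0.2] Fy_st 0.37 grip 0.0254
```

Call:
{"method": "move_arm", "body": {
  "moves": [
    [[0, 0, 0.02, 0, 0, 0, 0.4], [0, 0, 0.03, 0, 0, 0, 0.4], [0, 0, 0.04, 0, 0, 0, 0.4], [0, 0, 0.05, 0, 0, 0, 0.4], [0, 0, 0.06, 0, 0, 0, 0.4], [0, 0, 0.06, 0, 0, 0, 0.4], [0, 0, 0.03, 0, 0, 0, 0.4]]
  ]
}}

```text
clock: 15.62
eef_pos: [0.5823, -0.1198, 0.2842]
tool_rot: [0.102, 0.995, -0.001, -0.008]
ft_force: [-0.4, 0.6, 0.4]
grip_width: 0.0256
```

Call:
{"method": "move_arm", "body": {
  "moves": [
    [[0.01, 0.06, 0, 0, 0, 0, 0.4], [0.01, 0.06, 0, 0, 0, 0, 0.4], [0.01, 0.06, 0, 0, 0, 0, 0.4], [0.01, 0.06, 0, 0, 0, 0, 0.4], [0, 0, 0, 0, 0, 0, 0.4], [0, 0, 0, 0, 0, 0, 0.4], [0, 0, 0, 0, 0, 0, 0.4]]
  ]
}}

```text
clock: 16.2
eef_pos: [0.6056, 0.003, 0.2978]
tool_rot: [0.104, 0.995, -0.001, 0.002]
ft_force: [-0.6, 0.3, 0.1]
grip_width: 0.0259
```

```bash
python3 st.py
python3 - <<'E'
from h import *
c=snap('wrist','w13'); s=snap('scene','s13'); t=snap('top','t13')
b=s['pixels'][140:260,180:300,::-1]
cv2.imwrite('pics/s13z.png',cv2.resize(b,(600,600),interpolation=cv2.INTER_CUBIC))
for f in ['w13','s13']:
    c=load(f); W=pts(c); hsv=cv2.cvtColor(c['pixels'],cv2.COLOR_RGB2HSV).astype(int)
    C=np.array([.583,-.146]); a=np.radians(-12); E=np.array([[np.cos(a),-np.sin(a)],[np.sin(a),np.cos(a)]])
    S=(W[...,:2]-C)@E; Z=W[...,2]
    y=(abs(S[...,0])<.05)&(abs(S[...,1])<.018)&(Z>.1)&(Z<.15)&(hsv[...,1]<60)
    o=(hsv[...,0]>4)&(hsv[...,0]<16)&(hsv[...,1]>150)&(abs(S[...,0])<.02)&(abs(S[...,1]-.027)<.02)&(Z>.12)
    r=(((hsv[...,0]<4)|(hsv[...,0]>174))&(hsv[...,1]>150))&(abs(S[...,0])<.03)&(abs(S[...,1]+.03)<.03)&(Z>.08)
    for n,m in [('yoke',y),('tab',o),('tabtop',o&(Z>np.nanmax(Z[o])-.006)),('red',r)]:
        if m.sum(): print(f,n,m.sum(),'sxy',np.round(np.percentile(S[m],[3,50,97],axis=0)*1000,1).tolist(),'z',np.round(np.percentile(Z[m],[3,50,97])*1000,1))
E
```

```text
t 16.2 p [0.6056 0.003  0.2978] station xy [-0.0089  0.1504] toolx deg 168.02 z [ 0.004 -0.002 -1.   ] j [ 0.01  0.45  0.44  1.56 -0.    0.21] F [-0.6  0.3  0.1] Fy_st 0.18 grip 0.0259
w13 yoke 2338 sxy [[-47.1, -16.9], [-5.6, -1.2], [48.6, 16.6]] z [120.  121.4 123.4]
w13 tab 251 sxy [[-11.3, 24.0], [-5.0, 30.8], [5.7, 31.8]] z [124.4 144.  157. ]
w13 tabtop 69 sxy [[-11.3, 25.5], [-3.1, 31.0], [5.6, 31.9]] z [152.5 155.5 157.6]
w13 red 168 sxy [[-16.1, -32.5], [-4.0, -28.4], [9.8, -23.6]] z [111.6 119.5 121.6]
s13 yoke 324 sxy [[-49.3, -17.0], [-5.9, -2.2], [44.6, 16.8]] z [118.5 121.1 125.2]
s13 tab 31 sxy [[-6.7, 22.1], [5.1, 24.0], [11.3, 31.2]] z [137.7 152.7 157.6]
s13 tabtop 17 sxy [[-6.6, 22.4], [5.7, 25.3], [11.2, 31.4]] z [152.4 155.3 157.8]
s13 red 37 sxy [[-4.8, -32.1], [10.0, -28.3], [16.1, -24.4]] z [ 99.5 115.4 120.8]
```

View pics/s13z.png

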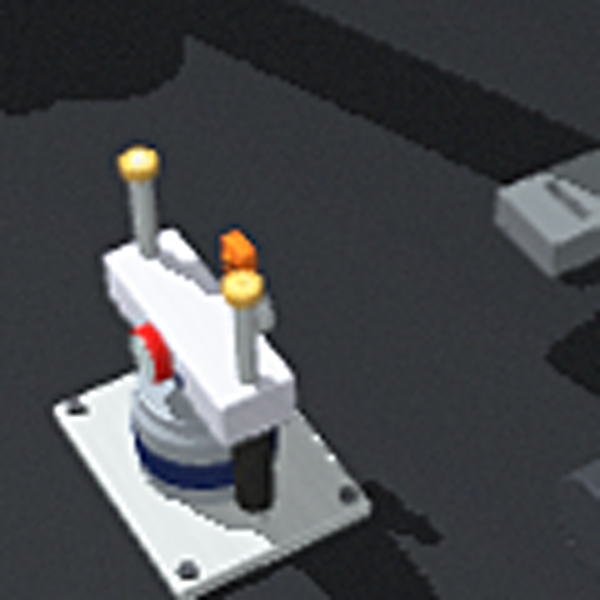

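View pics/w13.png

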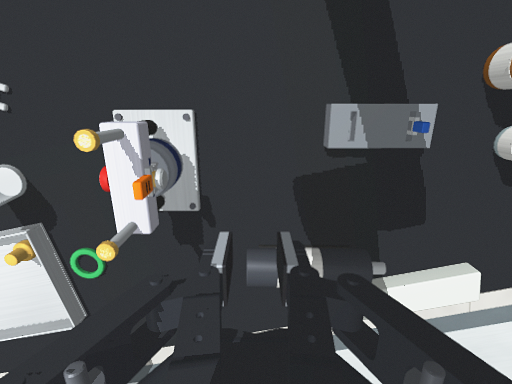

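Both cameras show the clip home: relative to its rack position, the eye works out at 104.8 mm against a pin axis of 105.4 mm. The head is flush (red from y = -32 to -24 mm), and the blue clip is still in its slot. Handing in.

```bash
python3 -c "
from workcell import *
print(job_done())"
```

```text
the job is handed in; nothing more can be done
None
```

The lock pin is fully home and the orange-tabbed clip is snapped onto its groove and released. I handed the job in at about 16 s of the 72 s allowed; it reports no verdict.

**Pin:** I pushed the red head about 16 mm along station +y at about 3 N. The force then rose to about 13 N against a hard stop. Afterwards the head showed flush on the yoke in both the wrist and scene views.

**Clip:**
- **Alignment:** I gripped the tab across its y and lined the clip up over the groove with the wrist camera, after correcting about 1.8 mm in y.
- **Push and snap:** The yoke sank about 34 mm at about 3 N before it bottomed. The push then peaked at about 13 N and dropped suddenly to zero at the snap.
- **Seating:** The crown met its stop at the expected height, with a brief 19.6 N reading in one step.

**Last checks:** The clip's eye works out at 104.8 mm, against 105.4 mm for the pin's axis. The small blue clip is still in its slot, and the other things on the bench that the last views cover look unmoved. The gripper is open and clear, with near-zero force.

**What disagreed:**
- The snap peak was slightly above the stated 8 to 12 N, partly from a sideways load in x that I relieved on the way.
- The cameras read the tab's top about 4.5 mm lower than its nominal height, both in the rack and on the pin. I therefore judged the final height by comparing the two readings.

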